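# Pack the powder jars back into the print kit

### The arm

A 6-joint arm with a two-finger parallel gripper is mounted at the origin on the work surface. World frame = base frame: x ahead of the robot, y to its left, z up, the work surface at z = 0. Lengths are in m, angles in rad, forces in N, time in s.
With the tool pointing down it reaches from about 0.425 to 0.95 m from the base axis. Payload 3.5 kg.
Tool frame: the origin (TCP) lies midway between the tips of the shut fingers; the grasp point (between the pads) lies grasp_offset behind it (grasp_offset is the distance from the TCP to the grasp point, in m); z points along the fingers, y is the direction in which the jaws open and shut (so a half turn about z gives the same grasp; the last joint's range is limited). The gripper opens to 85 mm and grips with 20 to 120 N. Pads are 22 mm wide; open, the fingers measure 114 mm over their backs; the gripper's body (76 mm by 85 mm) begins 54 mm behind the grasp point. The pads swing forward as they close: fully open they stand 13 mm farther back than shut.
Start: joints at [1.003, 0.286, 1.577, -0, 1.279, -0.15], TCP at [0.274, 0.617, 0.231] pointing down, gripper open.
Joint ranges: [-2.77, 2.77], [-0.9, 2.22], [0.21, 2.48], [-1.53, 4.67], [0.24, 2.81], [-2.84, 2.84]. Speed limits (rad/s): [2.79, 2.79, 3.14, 3.14, 3.14, 3.14].

### API

Orientations are given as a unit quaternion [x, y, z, w].
In Python, from plant import * gives the robot as it stands.
- The arm moves only by the tool jog_arm, never from a script. Its argument "targets" is text: rows parted by semicolons, each of 7 numbers parted by spaces: the shift along the world's x, y, z in mm, then the turn, a rotation vector about the world's x, y, z in degrees, then the gripper's target within -1 to 1 (fully open at 1, half-way at 0, shut at -1). A call has 1 to 10 rows; each row shifts and turns the pose as measured when the row begins; what a row does not reach is not made up. A row lasts 1/12 s, in which the tool goes at most 41.7 mm and 7.16 degrees, less where a joint would pass 70% of its speed; a pose out of reach is approached as far as the arm can. A call with a gripper value outside its range is refused whole. The fingers move at their own pace and stop on an object; "force" is the grip in N (left out, the last holds). Time passes only in rows, so rows that do not move let the fingers close. It gives the time, the measured TCP pose, the force and the opening at its end, in the units of the state.
- get_state(): the state, without advancing time (a new reading comes with each control period).
- read_camera(name): name is "scene" or "side" or "wrist"; returns a dict with "pixels" (420x560x3 uint8, blue, green, red), "mtx" (3x3 intrinsics, pixels), "world_from_camera" (4x4, takes a point from camera to world coordinates). Camera axes: x right, y up, looking along -z (the intrinsics and any distortion apply to the point x, -y, -z); pixel columns grow to the right and rows downward; lengths in m; the calibration is good to about 2 mm. A picture is of the moment at which its call begins. There is no depth.
- sign_off(): hands the job in, once; it reports no verdict.
Trained networks look in a picture, given as the dict that the camera call returned (one of the last four; its "shot" number tells which), for a name from the list of things; names that differ only in an ending like _2 or _b are one class to them, and where a whole thing is asked for, a point or a joint stands for the part that bears it (a point fixed in the world has none). Each returns a list of dicts, best first, with "p" (0 to 1); they miss things now and then, are a little off and sometimes report something else, mostly with a low value. They report only what shows in the picture. A call takes as long as a camera call. They do not tell look-alikes from the thing itself.
- spot_in(target, picture): "uv" ([column, row] in pixels, amid what is visible of it).
- silhouettes(target, picture): "mask" (420x560 bool, what is visible of it) and "uv" ([column, row] in pixels, amid what is visible of it).
- mark_of(target, picture): "uv" ([column, row] in pixels: a listed point, or the origin of a listed thing).
The state is a dict: "time": time; "qpos": joint angles; "dq": joint speeds; "joint_efforts": joint torques, N m; "eef_pos": TCP position; "tcp_rot": TCP orientation; "contact_force": force on the tool from outside, world axes, zero at the start; "wrist_torque": the same for the moment, N m; "opening": opening from 0.0 (shut) to 1.0 (fully open).
Only numpy, scipy, OpenCV 4.12 (cv2) and the standard library are available. Lean on these libraries where they do the work, as an engineer would, in place of code of your own. Each camera call takes 0.05 s, during which the arm holds its last target.

### The job

The fingerprint demonstration is over: pack the kit. Stand each of the three powder jars and the white tape carton in the well cut for its shape and size in the open case's foam, right down on the well's floor, and keep them upright on the way. Leave the water bottle and the drinking glass where they stand.

Things in the scene. Friction and masses are not known exactly. Their poses are not given: they have to be found in the camera images.
- jar_small_mid (a point): small powder jar, grey plastic with a black screw lid and white label: 36 mm diameter, 66 mm high, about 60 g, standing on the brown sheet of paper (2 mm thick). The point is its centre, half-way up; z along its axis, up.
- jar_tall_mid (a point): tall powder jar of the same make: 49 mm diameter, 80 mm high, about 130 g, standing on the brown sheet. The point is its centre, half-way up; z up.
- jar_wide_mid (a point): wide, squat powder jar of the same make: 62 mm diameter, 68 mm high, about 170 g, standing on the brown sheet. The point is its centre, half-way up; z up.
- carton_mid (a point): small upright white carton of lifting tape: 58 mm along its x, 36 mm along its y, 74 mm high, about 90 g, standing on the brown sheet with its x axis up to 0.85 rad either side of straight ahead of the robot. The point is its centre, half-way up; z up.
- well_small (a point): round well, 52 mm across and 14 mm deep, in a dark foam block: the place of the small jar. The point is the centre of its flat pale floor, 64 mm above the table; foam top at 78 mm. The block (104 mm square) is one of four, set 2 x 2 in any arrangement in the fixed open black kit case (rim at 80 mm). Axes of all wells: z up, x and y along the case's sides, x within 0.2 rad of straight ahead of the robot.
- well_tall (a point): round well, 65 mm across and 14 mm deep, in a foam block of the same set: the place of the tall jar. The point is the centre of the well's floor, 64 mm above the table.
- well_wide (a point): round well, 78 mm across and 14 mm deep, in a foam block of the same set: the place of the wide jar. The point is the centre of the well's floor, 64 mm above the table.
- well_carton (a point): rectangular well, 74 mm along its x, 52 mm along its y and 14 mm deep, in a foam block of the same set: the place of the carton, its long side along the well's long side. The point is the centre of the well's floor, 64 mm above the table; z up.
- bottle_mid (a point): green glass water bottle, 58 mm diameter, 195 mm high, standing on the table beyond the sheet. The point is its centre, half-way up. A bystander, loose; leave it.
- tumbler_mid (a point): empty drinking glass, 68 mm across the rim, 95 mm high, standing on the table beyond the sheet. The point is its centre, half-way up. A bystander, loose; leave it.
Not all that is in view belongs to the job. Leave any purple or red look-alike of the part that bears well_wide alone.

How it is judged:
At the end, for the whole second after the job is handed in: The small, tall and wide jar and the carton each stand upright (within 0.1 rad) on the floor of their own well (centre within 12 mm of the well's centre, height within 4 mm), at rest (horizontal distance between jar_small_mid and well_small below 0.012 m and z of jar_small_mid in the frame of well_small between 0.029 and 0.037 m and angle between each of jar_small_mid, jar_tall_mid, jar_wide_mid, carton_mid's own z axis and vertical below 0.1 rad and horizontal distance between jar_tall_mid and well_tall below 0.012 m and z of jar_tall_mid in the frame of well_tall between 0.036 and 0.044 m and horizontal distance between jar_wide_mid and well_wide below 0.012 m and z of jar_wide_mid in the frame of well_wide between 0.03 and 0.038 m and horizontal distance between carton_mid and well_carton below 0.012 m and z of carton_mid in the frame of well_carton between 0.033 and 0.041 m and linear speed of each of jar_small, jar_tall, jar_wide, carton below 0.01 m/s); the robot touches nothing.
It fails at once if a jar or the carton is tipped over (more than 0.7 rad) (angle between any of jar_small_mid, jar_tall_mid, jar_wide_mid, carton_mid's own z axis and vertical above 0.7 rad).
It fails at once if the bottle or the glass is shifted more than 30 mm or knocked over (distance of any of bottle_mid, tumbler_mid from where it was at the start of the episode above 0.03 m).
It also fails if it takes over 112 s, if anything falls off the work surface, if the arm or the gripper's body presses on something with over 40 N, if the wrist force passes 120 N, or if a joint passes its speed limit or range.

## Working session

There is one attempt and no reset: what is moved stays moved. The work goes in short steps, Python scripts to look and compute and a tool call to move; the robot and the scene stay as the last step left them, time stands still between calls to the robot, and variables do not carry over. Pictures are saved under pics/ and viewed, and the job is handed in when it is done.

Besides the shell and the picture viewer there is one more tool, called after ">>>" as name(argument=value, ...) on one line, values as JSON. jog_arm: Moves the arm, as the interface text tells. Its arguments: {"type":"object","properties":{"targets":{"type":"string"},"force":{"type":"number"}},"required":["targets"]}

```bash
ls; mkdir -p pics; cat > h.py <<'E'
from plant import *
import numpy as np, cv2
def shot(n,f=None):
    p=read_camera(n)
    if f: cv2.imwrite('pics/'+f,p['pixels'])
    return p
def ray(p,uv):
    K=np.array(p['mtx']);T=np.array(p['world_from_camera'])
    d=np.linalg.inv(K)@np.array([uv[0],uv[1],1.]); d=np.array([d[0],-d[1],-d[2]])
    return T[:3,3],T[:3,:3]@d
def onz(p,uv,z):
    o,d=ray(p,uv); return o+d*(z-o[2])/d[2]
def proj(p,X):
    K=np.array(p['mtx']);T=np.linalg.inv(np.array(p['world_from_camera']))
    c=T[:3,:3]@np.array(X)+T[:3,3]; c=np.array([c[0],-c[1],-c[2]]); q=K@c; return q[:2]/q[2]
Z=dict(jar_small_mid=.035,jar_tall_mid=.042,jar_wide_mid=.036,carton_mid=.039,well_small=.064,well_tall=.064,well_wide=.064,well_carton=.064,bottle_mid=.0975,tumbler_mid=.0475)
E
python3 - <<'E'
from h import *
s=get_state(); print(s['time'],s['eef_pos'],s['tcp_rot'],s['opening'])
import plant; print([k for k in dir(plant) if not k.startswith('_')])
try: print(grasp_offset)
except Exception as e: print(e)
for c in ['scene','side']:
    p=shot(c,c+'0.png'); print(c,p.get('dist'),list(p.keys()))
    print(np.array(p['world_from_camera']).round(3).tolist())
    for t,z in Z.items():
        for r in mark_of(t,p)[:3]: print(t,np.round(r['uv'],1),round(r['p'],2),onz(p,r['uv'],z).round(4))
E
```

```text
pics
0.0 [0.27350972 0.61639035 0.22995264] [ 2.07401894e-01  9.78255127e-01 -1.09364943e-03 -4.05129664e-04] 1.0015956275634867
['Unreachable', 'get_state', 'grasp_offset', 'mark_of', 'read_camera', 'sign_off', 'silhouettes', 'spot_in']
0.0187
scene None ['pixels', 'mtx', 'world_from_camera', 'shot']
[[-0.125, -0.669, 0.733, 1.292], [0.992, -0.085, 0.092, 0.025], [0.001, 0.738, 0.674, 0.802], [0.0, 0.0, 0.0, 1.0]]
jar_small_mid [396.6 214.2] 0.76 [0.4594 0.1701 0.035 ]
jar_small_mid [384.1 256.8] 0.63 [0.5884 0.1405 0.035 ]
jar_tall_mid [382.6 256.8] 0.88 [0.5952 0.1365 0.042 ]
jar_tall_mid [182.3 232.2] 0.33 [ 0.5786 -0.2775  0.042 ]
carton_mid [464.8 266.6] 0.67 [0.5981 0.2965 0.039 ]
well_small [182.8 230.4] 0.64 [ 0.5941 -0.2692  0.064 ]
well_small [396.3 213.4] 0.24 [0.4885 0.1641 0.064 ]
well_tall [231.9 232. ] 0.57 [ 0.586  -0.1691  0.064 ]
well_wide [203.7 144.7] 0.96 [ 0.2984 -0.2982  0.064 ]
well_wide [192.6 196. ] 0.89 [ 0.4884 -0.2764  0.064 ]
well_wide [123.9 172.6] 0.85 [ 0.4287 -0.4546  0.064 ]
well_carton [240.6 200.5] 0.95 [ 0.4897 -0.1694  0.064 ]
bottle_mid [191.8
[... 327 characters left out ...]
_mid [200.8 169. ] 0.76 [0.4631 0.1648 0.035 ]
jar_tall_mid [245.5 149.1] 0.79 [0.6003 0.151  0.042 ]
jar_wide_mid [182.8 143.5] 0.78 [0.4753 0.2787 0.036 ]
carton_mid [215.  123.3] 0.87 [0.5936 0.2948 0.039 ]
well_small [349.9 245.3] 0.84 [ 0.5951 -0.2725  0.064 ]
well_small [283. 238.] 0.24 [ 0.4841 -0.1644  0.064 ]
well_tall [322.6 217.3] 0.9 [ 0.599  -0.1722  0.064 ]
well_wide [210.3 216.7] 0.76 [ 0.383  -0.0105  0.064 ]
well_wide [347.9 353.4] 0.75 [ 0.4123 -0.4631  0.064 ]
well_wide [312.9 269.5] 0.68 [ 0.4837 -0.2723  0.064 ]
well_carton [282.7 238.9] 0.79 [ 0.4819 -0.166   0.064 ]
bottle_mid [253.9  97.1] 0.64 [0.7124 0.265  0.0975]
tumbler_mid [271. 127.] 0.68 [0.7093 0.1779 0.0475]
```

View pics/scene0.png

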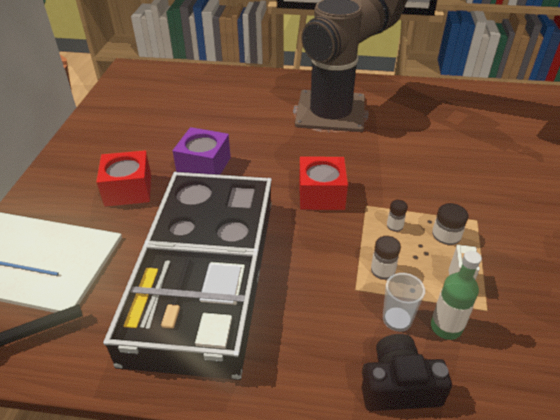

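View pics/side0.png

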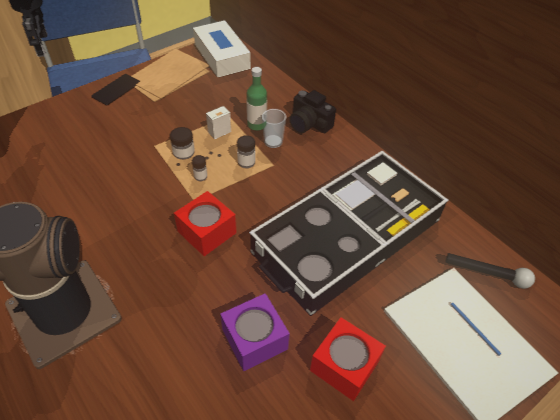

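The four foam wells in the case (scene view) are wide (193,196), carton (241,200), small (183,230) and tall (232,232). The look-alikes for wide are red at (125,175), red at (323,180) and purple at (203,150), all outside the case, so I choose the well in the case. On the sheet are the small jar (397,214), wide jar (450,223), tall jar (385,257) and the carton (465,262) behind the bottle. Next I move the wrist camera over the sheet.

>>> jog_arm(targets="20 -32 10 0 0 0 1;20 -32 10 0 0 0 1;20 -32 10 0 0 0 1;20 -32 10 0 0 0 1;20 -32 10 0 0 0 1;20 -32 10 0 0 0 1;20 -32 10 0 0 0 1;20 -32 10 0 0 0 1;20 -32 10 0 0 0 1;20 -32 0 0 0 0 1")

```text
time: 1.93
eef_pos: [0.4739, 0.2874, 0.3237]
tcp_rot: [0.2, 0.98, -0.0, 0.0]
contact_force: [1.5, 0.2, 0.4]
opening: 1.002
```

```bash
cat >> h.py <<'E'
def look(c,f,names,n=2):
    p=shot(c,f)
    s=get_state(); print(round(s['time'],2),np.round(s['eef_pos'],4),np.round(s['tcp_rot'],4),round(s['opening'],3))
    for t in names:
        for r in mark_of(t,p)[:n]: print(t,np.round(r['uv'],1),round(r['p'],2),onz(p,r['uv'],Z[t]).round(4))
    return p
E
python3 - <<'E'
from h import *
p=look('wrist','w1.png',Z)
print(np.array(p['world_from_camera']).round(3).tolist())
E
```

```text
1.98 [0.4773 0.2818 0.3227] [ 0.203   0.9792 -0.003   0.0018] 0.998
jar_small_mid [184.8 190. ] 0.57 [0.4599 0.1697 0.035 ]
jar_tall_mid [212.3 288.8] 0.56 [0.5972 0.1421 0.042 ]
jar_wide_mid [269.3 167.5] 0.69 [0.4753 0.2795 0.036 ]
carton_mid [317.6 250.5] 0.69 [0.6018 0.2945 0.039 ]
well_small [185.8 191. ] 0.34 [0.4576 0.1802 0.064 ]
well_wide [ 16.9 186.6] 0.82 [ 3.749e-01 -2.000e-04  6.400e-02]
bottle_mid [328.7 354.9] 0.74 [0.7148 0.259  0.0975]
tumbler_mid [262.7 349.3] 0.91 [0.7109 0.1675 0.0475]
[[0.393, -0.876, -0.279, 0.404], [0.92, 0.374, 0.12, 0.318], [-0.001, -0.303, 0.953, 0.466], [0.0, 0.0, 0.0, 1.0]]
```

View pics/w1.png

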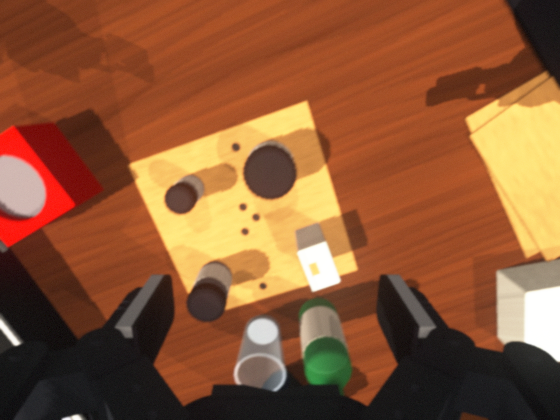

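The wrist view shows the wide jar lid (270,172), small jar (182,197), tall jar (208,300) and the carton top (319,264). The bottle (328,355) and glass (262,350) stand beyond. Next I crop the carton to get its yaw.

```bash
python3 - <<'E'
from h import *
im=cv2.imread('pics/w1.png'); c=im[210:310,270:370]; cv2.imwrite('pics/w1c.png',cv2.resize(c,(600,600),interpolation=cv2.INTER_CUBIC))
p=shot('wrist'); 
for n,z in [('carton_mid',.076)]:
  r=silhouettes(n,p)[0]; m=r['mask'].astype(np.uint8); print(r['p'],m.sum())
  g=p['pixels'].min(2)
  t=((g>175)&(cv2.dilate(m,np.ones((5,5)))>0)).astype(np.uint8)
  cs,_=cv2.findContours(t,0,2); cc=max(cs,key=cv2.contourArea)
  W=np.array([onz(p,q[0],z)[:2] for q in cc],np.float32)
  print(cv2.minAreaRect(W*1000), g[262,322],g[238,310])
for n,z in [('jar_small_mid',.068),('jar_tall_mid',.082),('jar_wide_mid',.07)]:
  r=silhouettes(n,p)
  if not r: continue
  m=r[0]['mask']; t=(m&(p['pixels'].max(2)<75)).astype(np.uint8)
  cs,_=cv2.findContours(t,0,2); cc=max(cs,key=cv2.contourArea)
  W=np.array([onz(p,q[0],z)[:2] for q in cc],np.float32)*1000
  print(n,cv2.minEnclosingCircle(W),cv2.fitEllipse(W))
E
```

```text
0.66 1878
((604.301513671875, 291.6260986328125), (37.800907135009766, 59.14727020263672), 88.05774688720703) 253 122Traceback (most recent call last):
  File "<stdin>", line 15, in <module>
ValueError: max() iterable argument is empty
```

View pics/w1c.png

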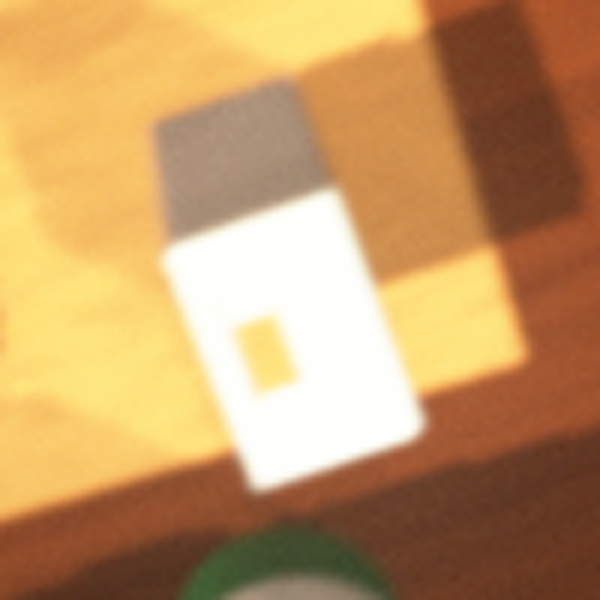

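>>> jog_arm(targets="0 0 -35 0 0 6 1;0 0 -35 0 0 6 1;0 0 -35 0 0 6 1;0 0 -35 0 0 6 1;0 -2 -30 0 0 0 1;0 0 -30 0 0 0 1;0 0 -20 0 0 0 1;0 0 0 0 0 0 1")

```text
time: 3.3
eef_pos: [0.4716, 0.2893, 0.0978]
tcp_rot: [-0.021, 1.0, 0.003, 0.004]
contact_force: [-0.7, -0.0, 0.3]
opening: 1.002
```

```bash
python3 - <<'E'
from h import *
p=look('wrist','w2.png',['jar_wide_mid','jar_small_mid'])
look('side','s2.png',['jar_wide_mid','jar_small_mid','jar_tall_mid'])
look('scene','c2.png',['jar_wide_mid','jar_small_mid','jar_tall_mid'])
E
```

```text
3.35 [0.4725 0.2897 0.0996] [-0.021   0.9998  0.0035  0.0046] 1.001
jar_small_mid [ 76.4 205.5] 0.91 [0.4624 0.1686 0.035 ]
3.5 [0.4763 0.2911 0.105 ] [-0.0209  0.9997  0.0053  0.0097] 1.002
jar_wide_mid [182.1 143.5] 0.86 [0.4737 0.2798 0.036 ]
jar_small_mid [219.2 122.8] 0.7 [0.6071 0.2936 0.035 ]
jar_small_mid [198.7 167.9] 0.54 [0.4607 0.1716 0.035 ]
jar_tall_mid [245.  151.3] 0.87 [0.5941 0.1446 0.042 ]
3.7 [0.4762 0.291  0.105 ] [-0.0209  0.9997  0.0054  0.0099] 1.001
jar_wide_mid [446.6 222.3] 0.6 [0.4725 0.2756 0.036 ]
jar_small_mid [395.4 214.8] 0.89 [0.4616 0.1674 0.035 ]
jar_tall_mid [381.  257.7] 0.81 [0.598  0.1333 0.042 ]
jar_tall_mid [193.  196.8] 0.2 [ 0.467  -0.2839  0.042 ]
```

View pics/w2.png

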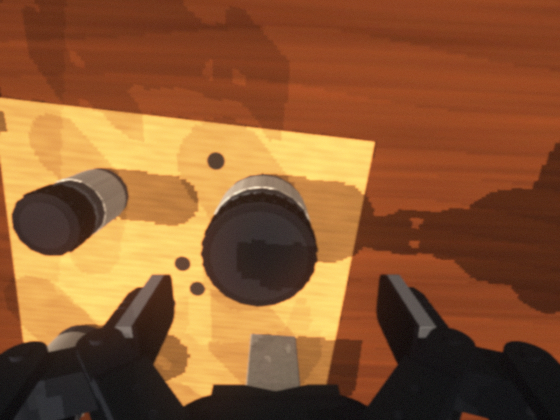

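The lid is at (260,248). The fingers' mid-plane is at about column 278, so the tool must go about 12 mm in -y.

>>> jog_arm(targets="-1 -12 0 -0.6 1.1 -2 1;0 0 0 0 0 0 1;0 0 -25 0 0 0 1;0 0 -20 0 0 0 1;0 0 -15 0 0 0 1;0 0 0 0 0 0 1;0 0 0 0 0 0 1")

```text
time: 4.43
eef_pos: [0.4769, 0.2767, 0.0452]
tcp_rot: [0.0, 1.0, 0.0, 0.001]
contact_force: [0.0, -0.1, 0.1]
opening: 0.997
```

>>> jog_arm(targets="-1 2 -10 0 0 0 1;0 0 -10 0 0 0 1;0 0 0 0 0 0 1;0 0 0 0 0 0 -1;0 0 0 0 0 0 -1;0 0 0 0 0 0 -1;0 0 0 0 0 0 -1;0 0 0 0 0 0 -1;0 0 0 0 0 0 -1", force=40)

```text
time: 5.18
eef_pos: [0.4776, 0.2795, 0.0266]
tcp_rot: [0.0, 1.0, 0.001, 0.003]
contact_force: [-0.7, 0.1, -1.3]
opening: 0.715
```

>>> jog_arm(targets="0 0 15 0 0 0 -1;0 0 30 0 0 0 -1;0 0 35 0 0 0 -1;0 0 35 0 0 0 -1;0 -20 30 0 0 0 -1;0 -38 0 0 0 0 -1;0 -38 0 0 0 0 -1;0 -38 0 0 0 0 -1;0 -38 0 0 0 0 -1;0 -38 0 0 0 0 -1")

```text
time: 6.02
eef_pos: [0.4719, 0.0662, 0.1771]
tcp_rot: [-0.006, 1.0, -0.0, 0.003]
contact_force: [0.9, -0.9, -1.9]
opening: 0.715
```

>>> jog_arm(targets="0 -38 0 0 0 0 -1;0 -38 0 0 0 0 -1;0 -38 0 0 0 0 -1;0 -38 0 0 0 0 -1;0 -38 0 0 0 0 -1;0 -38 0 0 0 0 -1;0 -30 0 0 0 0 -1;0 -10 0 0 0 0 -1;0 0 0 0 0 0 -1")

```text
time: 6.77
eef_pos: [0.4662, -0.2207, 0.1771]
tcp_rot: [-0.002, 1.0, -0.002, 0.004]
contact_force: [-0.3, 0.5, -1.8]
opening: 0.719
```

```bash
python3 - <<'E'
from h import *
p=look('wrist','w3.png',['jar_wide_mid','well_small','well_tall','well_wide','well_carton'])
look('side','s3.png',['jar_wide_mid','well_small','well_tall','well_wide','well_carton'])
E
```

```text
6.82 [ 0.4662 -0.2196  0.177 ] [-0.0029  1.     -0.0014  0.0039] 0.714
well_wide [207.8 227.6] 0.65 [ 0.4861 -0.2729  0.064 ]
well_carton [339.1 227.2] 0.81 [ 0.4852 -0.171   0.064 ]
7.12 [ 0.4668 -0.217   0.1772] [-0.0053  1.     -0.0013  0.0041] 0.718
jar_wide_mid [293.4 222. ] 0.61 [ 0.5485 -0.1252  0.036 ]
well_small [348.2 246.6] 0.56 [ 0.5894 -0.2729  0.064 ]
well_tall [319.1 218.5] 0.86 [ 0.5898 -0.17    0.064 ]
well_wide [207.8 214. ] 0.8 [3.827e-01 1.000e-04 6.400e-02]
well_wide [346.2 353.7] 0.69 [ 0.4092 -0.4616  0.064 ]
well_carton [282.  238.3] 0.93 [ 0.4816 -0.1637  0.064 ]
```

View pics/w3.png

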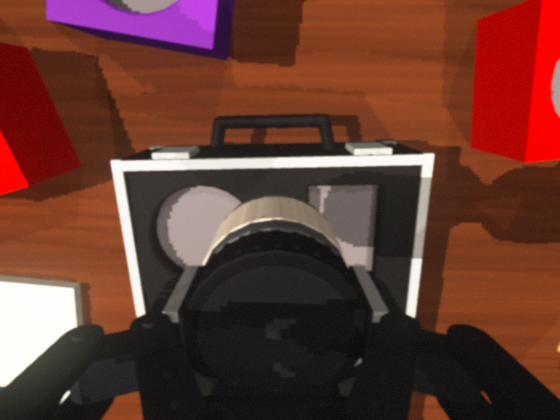

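View pics/s3.png

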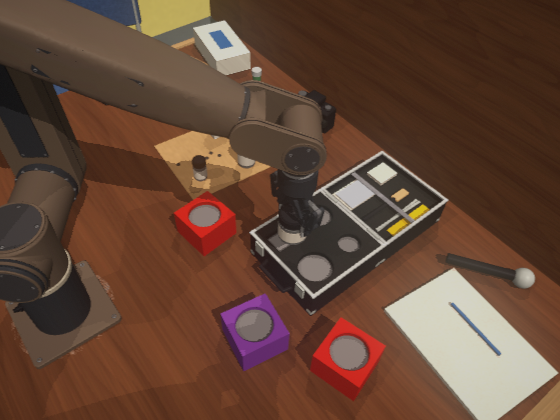

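```bash
python3 - <<'E'
from h import *
p=shot('wrist'); s=get_state(); t=s['eef_pos']; z=t[2]+.0434
im=p['pixels'].copy()
im=cv2.convertScaleAbs(im,alpha=2.5,beta=20)
for dx,c in [(-.006,(0,0,255)),(0,(0,255,0)),(.006,(255,0,0))]:
  for zz,r in [(z,.030)]:
    pts=[proj(p,[t[0]+dx+r*np.cos(a),t[1]+r*np.sin(a),zz]) for a in np.linspace(0,6.28,80)]
    cv2.polylines(im,[np.int32(pts)],True,c,1)
cv2.imwrite('pics/w3b.png',im[170:420,130:430].repeat(2,0).repeat(2,1))
# wells: contours in wrist of wide
for n in ['well_wide','well_carton']:
  for r in silhouettes(n,p)[:1]: print(n,r['uv'],r['mask'].sum())
E
```

```text
well_wide [152.7, 19.4] 7701
well_carton [365.9, 204.8] 10980
```

View pics/w3b.png

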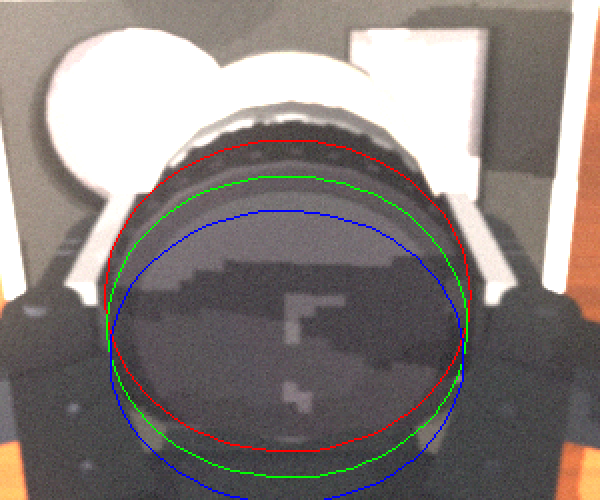

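>>> jog_arm(targets="12 -30 0 0 0 0 -1;12 -26 0 0 0 0 -1;0 0 -15 0 0 0 -1;0 0 -15 0 0 0 -1;0 0 0 0 0 0 -1;0 0 0 0 0 0 -1;0 0 0 0 0 0 -1")

```text
time: 8.1
eef_pos: [0.4918, -0.277, 0.1471]
tcp_rot: [-0.004, 1.0, -0.002, 0.005]
contact_force: [0.2, -0.1, -1.7]
opening: 0.713
```

```bash
cat >> h.py <<'E'
def ov(p,f,circ,roi,a=1.6,k=4):
    im=cv2.convertScaleAbs(p['pixels'],alpha=a,beta=15)
    x0,y0,x1,y1=roi; im=cv2.resize(im[y0:y1,x0:x1],None,fx=k,fy=k,interpolation=cv2.INTER_CUBIC)
    for (c,r,z,col) in circ:
        pts=[(proj(p,[c[0]+r*np.cos(a),c[1]+r*np.sin(a),z])-[x0,y0])*k for a in np.linspace(0,6.28,80)]
        cv2.polylines(im,[np.int32(pts)],True,col,1)
    cv2.imwrite('pics/'+f,im)
E
python3 - <<'E'
from h import *
G=(0,255,0)
W=dict(w=(.487,-.2735,.039),t=(.591,-.1695,.0325),s=(.591,-.2735,.026))
for c,roi in [('side',(230,130,430,280)),('scene',(120,130,300,260))]:
  p=look(c,c+'4.png',['jar_wide_mid'])
  s=get_state(); t=s['eef_pos']
  ov(p,c+'4o.png',[((a,b),r,.078,G) for a,b,r in W.values()]+[((t[0]-.003,t[1]),.031,t[2]+.0434,(0,0,255)),((t[0]-.003,t[1]),.031,t[2]-.0246,(255,0,0))],roi)
E
```

```text
8.15 [ 0.492  -0.2771  0.1475] [-0.0046  1.     -0.002   0.0049] 0.719
jar_wide_mid [323.2 243.5] 0.88 [ 0.5646 -0.2182  0.036 ]
8.25 [ 0.4923 -0.2772  0.148 ] [-0.0046  1.     -0.0023  0.0054] 0.714
jar_wide_mid [185.  161.6] 0.86 [ 0.3356 -0.3391  0.036 ]
```

View pics/side4o.png

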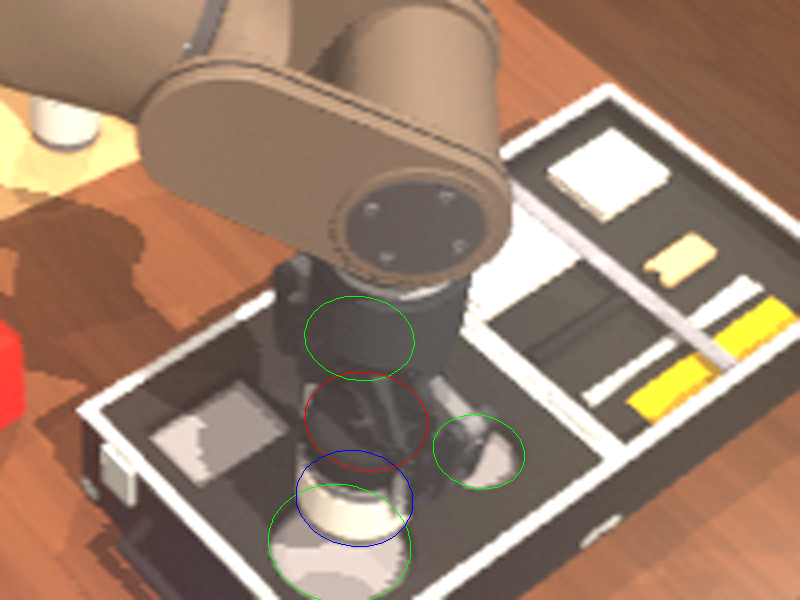

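View pics/scene4o.png

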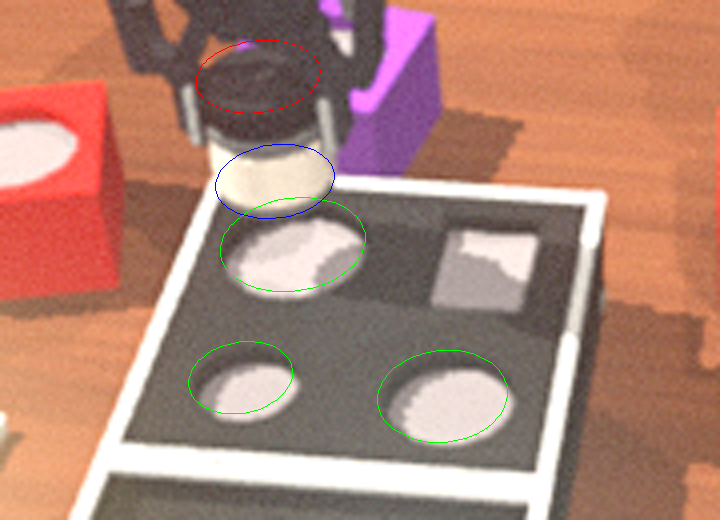

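>>> jog_arm(targets="-2 5 0 0 0 0 -1;0 0 0 0 0 0 -1;0 0 -15 0 0 0 -1;0 0 -15 0 0 0 -1;0 0 -12 0 0 0 -1;0 0 0 0 0 0 -1;0 0 0 0 0 0 -1")

```text
time: 8.88
eef_pos: [0.4918, -0.2715, 0.1089]
tcp_rot: [-0.006, 1.0, -0.005, 0.009]
contact_force: [0.4, 0.8, -1.9]
opening: 0.717
```

```bash
python3 - <<'E'
from h import *
G=(0,255,0)
W=dict(w=(.487,-.2735,.039),t=(.593,-.1685,.0325),s=(.594,-.271,.026))
for c,roi in [('side',(230,130,430,280)),('scene',(120,130,300,260))]:
  p=look(c,c+'5.png',['jar_wide_mid'])
  s=get_state(); t=s['eef_pos']
  ov(p,c+'5o.png',[((a,b),r,.078,G) for a,b,r in W.values()]+[((t[0]-.003,t[1]),.031,t[2]-.0246,(255,0,0))],roi)
E
```

```text
8.93 [ 0.4916 -0.2713  0.1087] [-0.0056  0.9999 -0.0046  0.0083] 0.716
jar_wide_mid [316.7 254.3] 0.81 [ 0.5318 -0.2327  0.036 ]
9.03 [ 0.4921 -0.2718  0.1096] [-0.0055  0.9999 -0.0052  0.009 ] 0.718
jar_wide_mid [190.3 172.7] 0.57 [ 0.3763 -0.3149  0.036 ]
```

View pics/side5o.png

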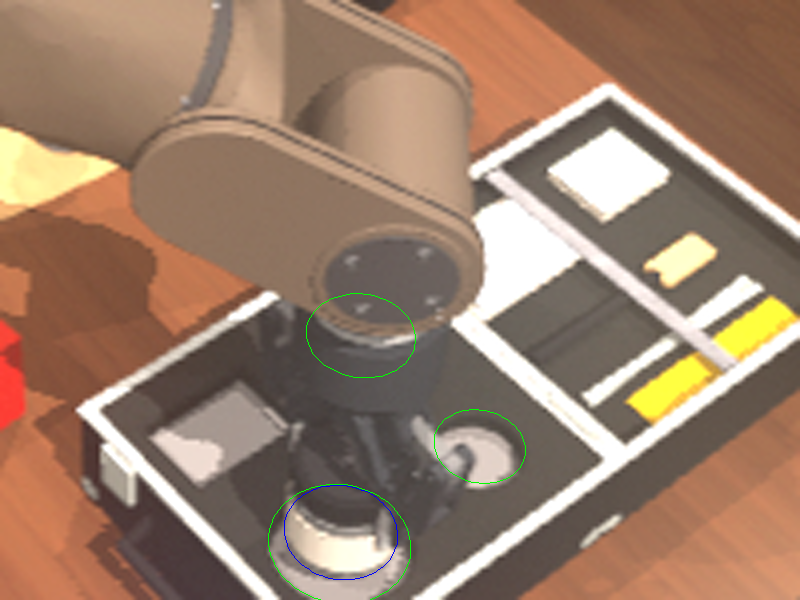

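View pics/scene5o.png

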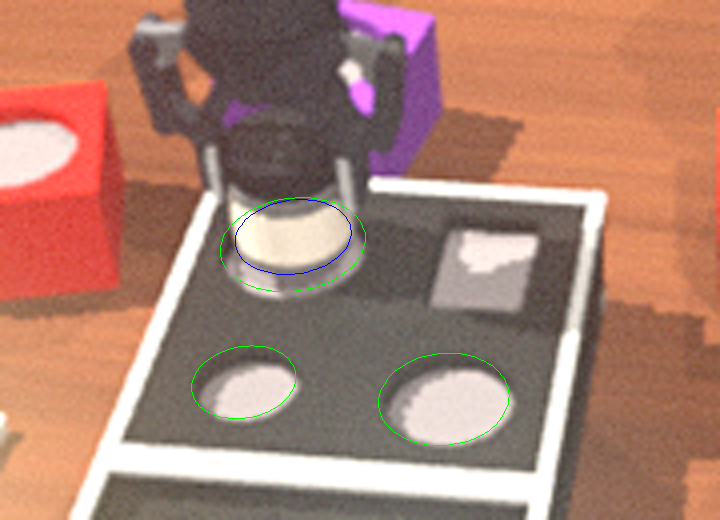

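>>> jog_arm(targets="0 0 -8 0.6 1 0 -1;0 0 -7 0 0 0 -1;0 0 0 0 0 0 -1;0 0 -4 0 0 0 -1;0 0 0 0 0 0 -1;0 0 0 0 0 0 -1")

```text
time: 9.58
eef_pos: [0.4933, -0.273, 0.0906]
tcp_rot: [-0.005, 1.0, -0.001, 0.001]
contact_force: [-0.2, 0.6, -1.5]
opening: 0.713
```

>>> jog_arm(targets="-2 0 -2 0 0 0 -1;0 0 0 0 0 0 -1;0 0 0 0 0 0 -1")

```text
time: 9.83
eef_pos: [0.4915, -0.2733, 0.0888]
tcp_rot: [-0.005, 1.0, -0.001, 0.001]
contact_force: [0.1, 0.1, -1.6]
opening: 0.721
```

>>> jog_arm(targets="0 0 -2 0 0 0 -1;0 0 0 0 0 0 -1;0 0 0 0 0 0 -1")

```text
time: 10.08
eef_pos: [0.492, -0.2738, 0.0894]
tcp_rot: [-0.006, 1.0, -0.001, 0.002]
contact_force: [-0.1, 0.3, -2.7]
opening: 0.715
```

>>> jog_arm(targets="0 0 -3 0 0 0 -1;0 0 -1 0 0 0 -1;0 0 0 0 0 0 -1")

```text
time: 10.33
eef_pos: [0.4929, -0.2745, 0.0886]
tcp_rot: [-0.006, 1.0, -0.002, 0.002]
contact_force: [0.3, -0.3, -1.6]
opening: 0.714
```

>>> jog_arm(targets="0 1 -4 0 0 0 -1;0 0 -3 0 0 0 -1;0 0 -3 0 0 0 -1")

```text
time: 10.58
eef_pos: [0.4945, -0.2755, 0.0884]
tcp_rot: [-0.006, 1.0, -0.002, 0.002]
contact_force: [-6.1, 2.9, 14.9]
opening: 0.715
```

>>> jog_arm(targets="-3 2 1 0 0 0 -1;0 0 0 0 0 0 -1")

```text
time: 10.75
eef_pos: [0.4919, -0.2738, 0.0903]
tcp_rot: [-0.006, 1.0, -0.003, 0.002]
contact_force: [-0.1, -0.3, -1.9]
opening: 0.717
```

>>> jog_arm(targets="-1 1 -3 0 0 0 -1;0 0 -1 0 0 0 0.8;0 0 0 0 0 0 0.8;0 0 0 0 0 0 0.8;0 0 0 0 0 0 0.8;0 0 0 0 0 0 0.8;0 0 0 0 0 0 0.8")

```text
time: 11.33
eef_pos: [0.4914, -0.2732, 0.0851]
tcp_rot: [-0.006, 1.0, -0.004, 0.003]
contact_force: [0.4, 0.0, -0.1]
opening: 0.901
```

>>> jog_arm(targets="0 0 15 0 0 0 1;0 0 30 0 0 0 1;0 0 35 0 0 0 1;0 0 35 0 0 0 1;-10 30 20 0 0 0 1;-10 38 0 0 0 0 1;-8 38 0 0 0 0 1;0 38 0 0 0 0 1;0 38 0 0 0 0 1;0 38 0 0 0 0 1")

```text
time: 12.17
eef_pos: [0.4593, -0.0507, 0.2249]
tcp_rot: [0.001, 1.0, -0.003, 0.004]
contact_force: [0.6, 0.0, -0.1]
opening: 0.996
```

```bash
python3 - <<'E'
from h import *
G=(0,255,0)
W=dict(w=(.488,-.2725,.039),t=(.593,-.1685,.0325),s=(.594,-.271,.026))
for c,roi in [('side',(230,180,430,330)),('scene',(120,130,300,260))]:
  p=look(c,c+'6.png',['jar_wide_mid'])
  for r in mark_of('jar_wide_mid',p)[:1]: print(onz(p,r['uv'],.098))
  ov(p,c+'6o.png',[((a,b),r,.078,G) for a,b,r in W.values()]+[((.488,-.2725),.031,.132,(0,0,255))],roi)
E
```

```text
12.22 [ 0.4587 -0.0446  0.2246] [-2.0e-03  1.0e+00 -5.0e-04  3.6e-03] 1.002
jar_wide_mid [314.  258.9] 0.85 [ 0.5183 -0.2389  0.036 ]
jar_wide_mid [252.5  99.7] 0.6 [0.7482 0.3226 0.036 ]
[ 0.48671092 -0.2681389   0.098     ]
12.37 [ 0.4597 -0.0514  0.2245] [-0.0014  1.     -0.0034  0.0036] 1.002
jar_wide_mid [192.3 183.5] 0.64 [ 0.4149 -0.2999  0.036 ]
[ 0.48594811 -0.27356568  0.098     ]
```

View pics/side6o.png

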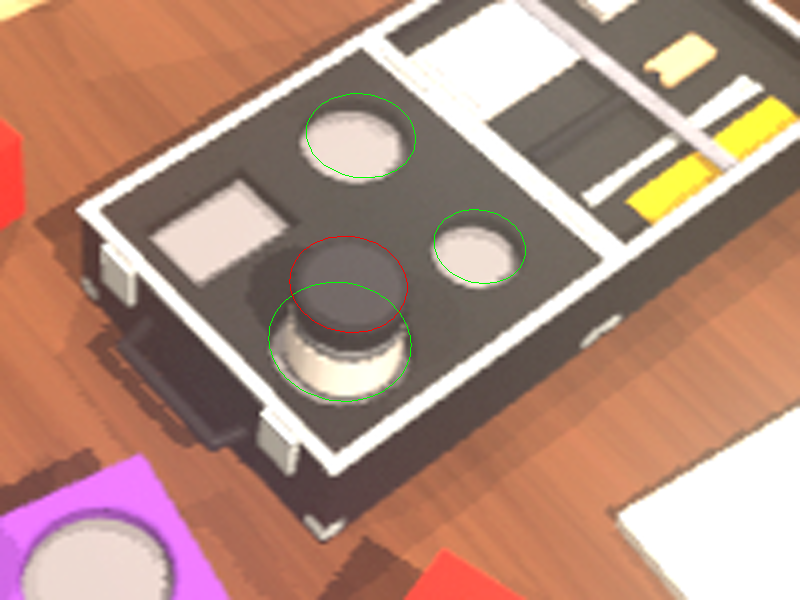

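View pics/scene6o.png

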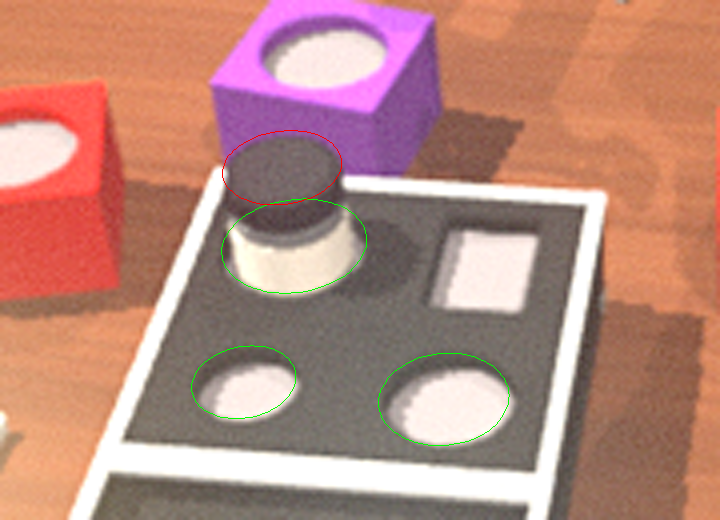

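Wide jar: seated in the black foam's well, upright and centred. The lid is at (348,283) in the side crop. Next is the small jar.

>>> jog_arm(targets="0 36 0 0 0 0 1;0 36 0 0 0 0 1;0 36 0 0 0 0 1;0 36 0 0 0 0 1;0 36 -10 0 0 0 1;0 30 -20 0 0 0 1;0 0 -30 0 0 0 1;0 0 -20 0 0 0 1;0 0 0 0 0 0 1;0 0 0 0 0 0 1")

```text
time: 13.3
eef_pos: [0.4674, 0.1494, 0.1435]
tcp_rot: [0.017, 1.0, -0.005, 0.006]
contact_force: [-0.0, -0.4, 0.7]
opening: 1.002
```

```bash
python3 - <<'E'
from h import *
p=look('wrist','w7.png',['jar_small_mid','jar_tall_mid','carton_mid'])
E
```

```text
13.35 [0.4673 0.1492 0.1435] [ 0.0169  0.9998 -0.0048  0.0062] 1.002
jar_small_mid [302.4 198. ] 0.75 [0.4628 0.1691 0.035 ]
jar_tall_mid [272.3 354.6] 0.75 [0.5976 0.142  0.042 ]
```

View pics/w7.png

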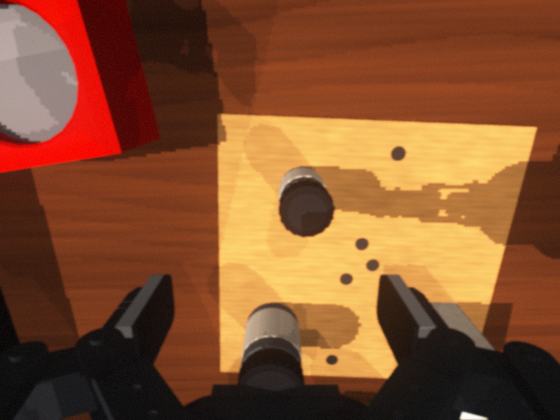

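>>> jog_arm(targets="-5 18 0 0.6 0.7 0 1;0 2 -30 0 0 0 1;0 0 -30 0 0 0 1;0 0 -20 0 0 0 1;0 0 0 0 0 0 1;0 0 0 0 0 0 1;0 0 0 0 0 0 1")

```text
time: 14.08
eef_pos: [0.4734, 0.1687, 0.0765]
tcp_rot: [0.02, 1.0, 0.003, 0.015]
contact_force: [-0.5, 1.2, 1.1]
opening: 1.002
```

>>> jog_arm(targets="-11 1 0 -0.3 1.7 0 1;0 0 0 0 0 0 1;0 0 -10 0 0 0 1;-1 0 -10 0 0 0 1;0 0 -10 0 0 0 1;0 0 0 0 0 0 1;0 0 0 0 0 0 1")

```text
time: 14.67
eef_pos: [0.4682, 0.1697, 0.0521]
tcp_rot: [0.021, 1.0, 0.001, 0.008]
contact_force: [0.0, 0.2, 0.6]
opening: 1.0
```

>>> jog_arm(targets="-6 0 -5 0 1 0 1;0 0 0 0 0 0 1;-1 0 -10 0 0.3 0 1;-1 0 -10 0 0.3 0 1;0 0 -3 0 0 0 1;0 0 0 0 0 0 1;0 0 0 0 0 0 1")

```text
time: 15.25
eef_pos: [0.4584, 0.1695, 0.0198]
tcp_rot: [0.021, 1.0, 0.001, -0.008]
contact_force: [0.7, -0.1, -0.4]
opening: 0.996
```

>>> jog_arm(targets="4 0 4 0 -0.9 0 1;0 0 0 0 0 0 1;0 0 0 0 0 0 1")

```text
time: 15.5
eef_pos: [0.463, 0.1696, 0.0243]
tcp_rot: [0.021, 1.0, 0.001, 0.0]
contact_force: [-1.0, -0.0, -1.4]
opening: 1.001
```

>>> jog_arm(targets="0 0 0 0 0 0 -1;0 0 0 0 0 0 -1;0 0 0 0 0 0 -1;0 0 0 0 0 0 -1;0 0 0 0 0 0 -1;0 0 0 0 0 0 -1;0 0 0 0 0 0 -1;0 0 0 0 0 0 -1;0 0 0 0 0 0 -1;0 0 0 0 0 0 -1", force=30)

```text
time: 16.33
eef_pos: [0.4643, 0.1698, 0.0259]
tcp_rot: [0.021, 1.0, 0.001, 0.002]
contact_force: [-0.8, -0.2, -0.3]
opening: 0.411
```

```bash
python3 - <<'E'
from h import *
p=look('wrist','w8.png',['jar_small_mid','jar_tall_mid','carton_mid'])
t=get_state()['eef_pos']
ov(p,'w8o.png',[((t[0]+d,t[1]),.018,.068,c) for d,c in [(-.004,(0,0,255)),(0,(0,255,0)),(.004,(255,0,0))]],(180,220,380,370),2.5)
E
```

```text
16.38 [0.4643 0.1698 0.0259] [0.0206 0.9998 0.0013 0.0021] 0.414
jar_small_mid [274.2 284.5] 0.55 [0.4633 0.1697 0.035 ]
```

View pics/w8o.png

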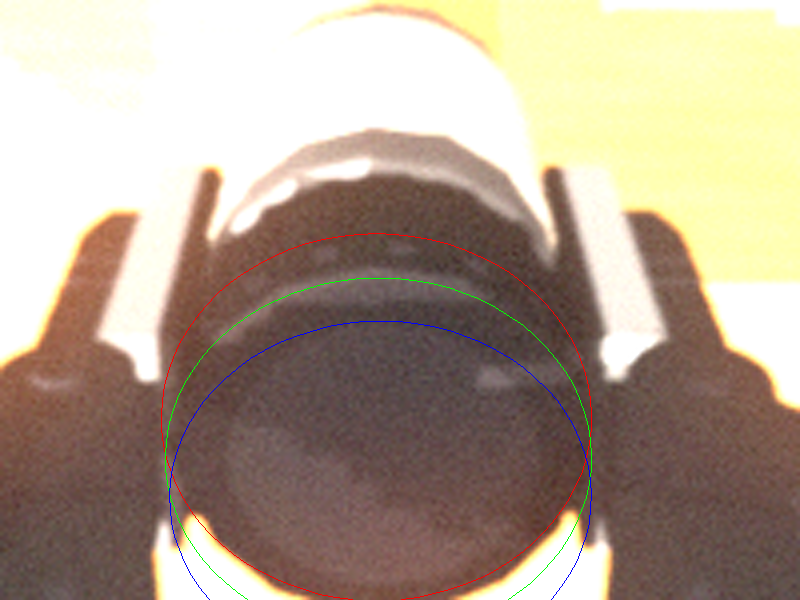

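>>> jog_arm(targets="0 0 15 0 0 0 -1;0 0 35 0 0 0 -1;0 0 38 0 0 0 -1;0 0 38 0 0 0 -1;5 -20 30 0 0 0 -1;12 -36 15 0 0 0 -1;12 -36 0 0 0 0 -1;12 -36 0 0 0 0 -1;12 -36 0 0 0 0 -1;12 -36 0 0 0 0 -1")

```text
time: 17.37
eef_pos: [0.5232, -0.033, 0.204]
tcp_rot: [0.014, 1.0, 0.0, -0.0]
contact_force: [1.0, 0.4, -1.1]
opening: 0.416
```

>>> jog_arm(targets="12 -36 0 0 0 0 -1;12 -36 0 0 0 0 -1;12 -36 0 0 0 0 -1;12 -36 0 0 0 0 -1;12 -36 0 0 0 0 -1;10 -30 0 0 0 0 -1;0 -20 0 0 0 0 -1;0 0 0 0 0 0 -1;0 0 0 0 0 0 -1;0 0 0 0 0 0 -1")

```text
time: 18.2
eef_pos: [0.5932, -0.2832, 0.199]
tcp_rot: [0.019, 1.0, 0.001, -0.002]
contact_force: [-0.5, 0.7, -1.3]
opening: 0.413
```

>>> jog_arm(targets="2 11 0 0 0 0 -1;0 0 -20 0 0 0 -1;0 0 -20 0 0 0 -1;0 0 -20 0 0 0 -1;0 0 -10 0 0 0 -1;0 0 0 0 0 0 -1;0 0 0 0 0 0 -1;0 0 0 0 0 0 -1")

```text
time: 18.87
eef_pos: [0.5966, -0.2574, 0.1296]
tcp_rot: [0.013, 1.0, 0.002, -0.001]
contact_force: [-0.1, -0.1, -0.2]
opening: 0.416
```

```bash
python3 - <<'E'
from h import *
G=(0,255,0)
W=dict(w=(.488,-.2725,.039),t=(.592,-.1695,.0325),s=(.594,-.272,.026))
for c,roi in [('side',(250,150,450,300)),('scene',(120,130,300,260))]:
  p=look(c,c+'9.png',['jar_small_mid'],1)
  t=get_state()['eef_pos']
  ov(p,c+'9o.png',[((a,b),r,.078,G) for a,b,r in W.values()]+[((t[0]-.002,t[1]),.018,t[2]-.0239,(0,0,255))],roi)
E
```

```text
18.92 [ 0.5969 -0.2576  0.1301] [ 1.350e-02  9.999e-01  2.000e-03 -1.000e-04] 0.413
jar_small_mid [349.7 221.5] 0.71 [ 0.6619 -0.2059  0.035 ]
19.02 [ 0.5971 -0.2585  0.1305] [1.390e-02 9.999e-01 1.500e-03 4.000e-04] 0.412
jar_small_mid [181.7 198.5] 0.56 [ 0.4682 -0.3106  0.035 ]
```

View pics/side9o.png

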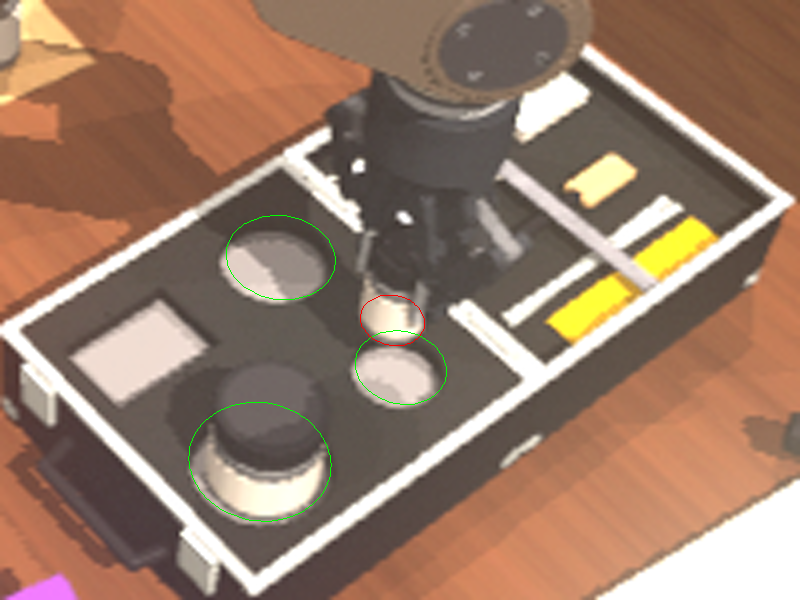

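View pics/scene9o.png

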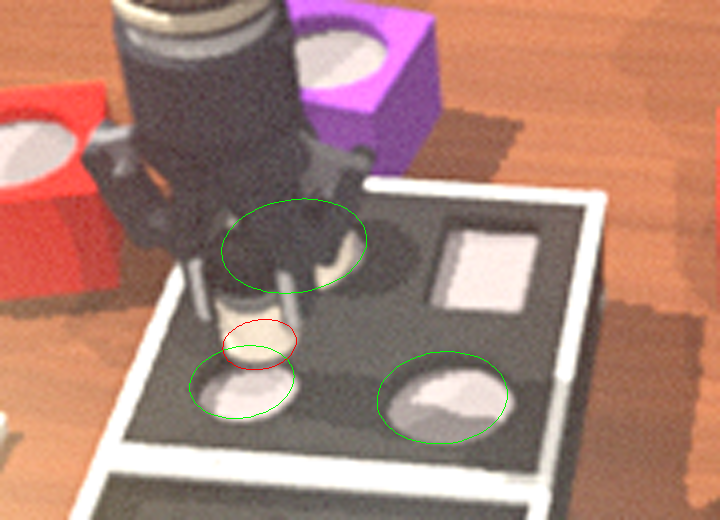

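>>> jog_arm(targets="0 -11 0 0 0 0 -1;0 0 0 0 0 0 -1;0 0 -12 0 0 0 -1;0 0 -10 0 0 0 -1;0 0 -5 0 0 0 -1;0 0 0 0 0 0 -1;0 0 0 0 0 0 -1")

```text
time: 19.65
eef_pos: [0.5973, -0.2729, 0.1022]
tcp_rot: [0.015, 1.0, 0.001, 0.002]
contact_force: [0.3, 0.0, -0.3]
opening: 0.413
```

```bash
python3 - <<'E'
from h import *
G=(0,255,0)
W=dict(w=(.488,-.2725,.039),t=(.592,-.1695,.0325),s=(.594,-.272,.026))
for c,roi in [('side',(250,150,450,300)),('scene',(120,130,300,260))]:
  p=look(c,c+'10.png',['jar_small_mid'],1)
  t=get_state()['eef_pos']
  ov(p,c+'10o.png',[((a,b),r,.078,G) for a,b,r in W.values()]+[((t[0]-.002,t[1]),.018,t[2]-.0239,(0,0,255))],roi)
E
```

```text
19.7 [ 0.5971 -0.2728  0.102 ] [1.510e-02 9.999e-01 8.000e-04 1.300e-03] 0.409
jar_small_mid [351.8 234.5] 0.68 [ 0.6384 -0.2385  0.035 ]
19.8 [ 0.5977 -0.273   0.1031] [1.510e-02 9.999e-01 3.000e-04 2.100e-03] 0.415
jar_small_mid [178.7 212.5] 0.96 [ 0.514  -0.3046  0.035 ]
```

View pics/side10o.png

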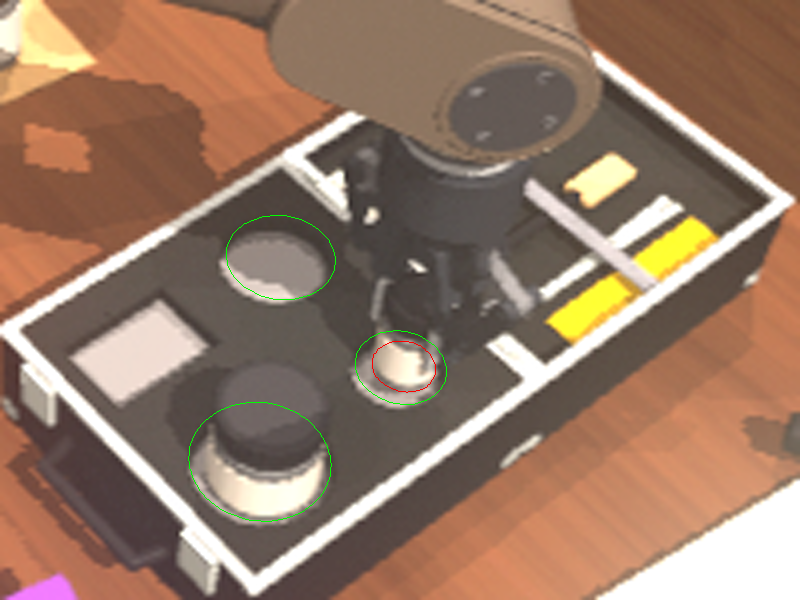

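View pics/scene10o.png

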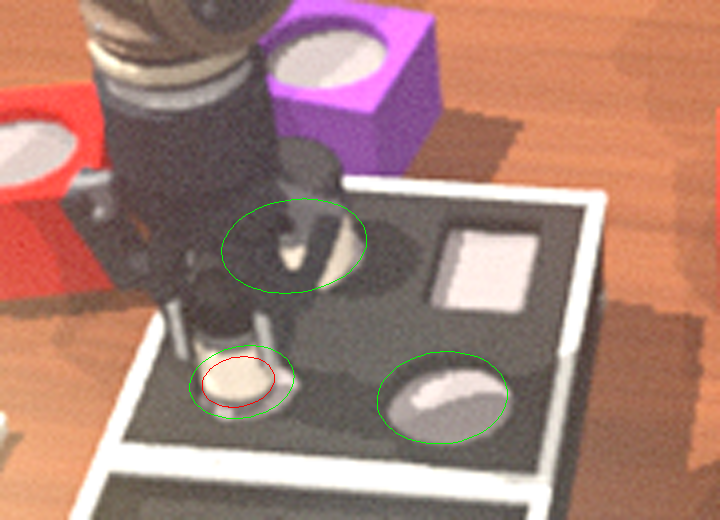

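>>> jog_arm(targets="0 4 0 0 0 0 -1;0 0 -6 0 0 0 -1;0 0 -6 0 0 0 -1;0 0 0 0 0 0 -1;0 0 0 0 0 0 -1")

```text
time: 20.27
eef_pos: [0.599, -0.2687, 0.0921]
tcp_rot: [0.015, 1.0, -0.001, 0.004]
contact_force: [0.5, -0.6, 0.4]
opening: 0.418
```

>>> jog_arm(targets="-1 -1 -4 0 0 0 -1;0 0 -3 0 0 0 -1;0 0 -2 0 0 0 -1")

```text
time: 20.52
eef_pos: [0.5991, -0.2705, 0.0878]
tcp_rot: [0.014, 1.0, -0.001, 0.004]
contact_force: [-3.2, 2.5, 7.3]
opening: 0.41
```

>>> jog_arm(targets="-1 0 0 0 0 0 0.4;0 0 0 0 0 0 0.4;0 0 0 0 0 0 0.4;0 0 0 0 0 0 0.4;0 0 0 0 0 0 0.4;0 0 15 0 0 0 0.4;0 0 30 0 0 0 0.6;0 0 35 0 0 0 1;0 0 35 0 0 0 1;0 30 25 0 0 0 1")

```text
time: 21.35
eef_pos: [0.5919, -0.2412, 0.2251]
tcp_rot: [0.017, 1.0, 0.003, -0.003]
contact_force: [0.1, 0.6, 1.6]
opening: 0.996
```

>>> jog_arm(targets="0 38 0 0 0 0 1;0 38 0 0 0 0 1;0 38 0 0 0 0 1;0 38 0 0 0 0 1;0 38 0 0 0 0 1;0 38 0 0 0 0 1;0 38 0 0 0 0 1;0 38 0 0 0 0 1;0 25 0 0 0 0 1;0 0 0 0 0 0 1")

```text
time: 22.18
eef_pos: [0.5943, 0.1017, 0.2521]
tcp_rot: [0.019, 1.0, -0.002, 0.013]
contact_force: [-0.5, 0.2, 0.3]
opening: 1.001
```

```bash
python3 - <<'E'
from h import *
G=(0,255,0)
W=dict(w=(.488,-.2725,.039),t=(.592,-.1695,.0325),s=(.594,-.272,.026))
p=look('scene','c11.png',['jar_tall_mid'],1)
ov(p,'c11o.png',[((a,b),r,.078,G) for a,b,r in W.values()],(120,130,300,260))
p=look('wrist','w11.png',['jar_tall_mid','carton_mid'],1)
E
```

```text
22.23 [0.5946 0.1    0.2524] [ 0.0188  0.9997 -0.0024  0.0137] 1.0
jar_tall_mid [385.2 258.3] 0.6 [0.5986 0.1416 0.042 ]
22.33 [0.5949 0.097  0.2517] [ 0.0206  0.9997 -0.003   0.0134] 1.003
carton_mid [464.5 173.5] 0.87 [0.6046 0.2914 0.039 ]
```

View pics/c11o.png

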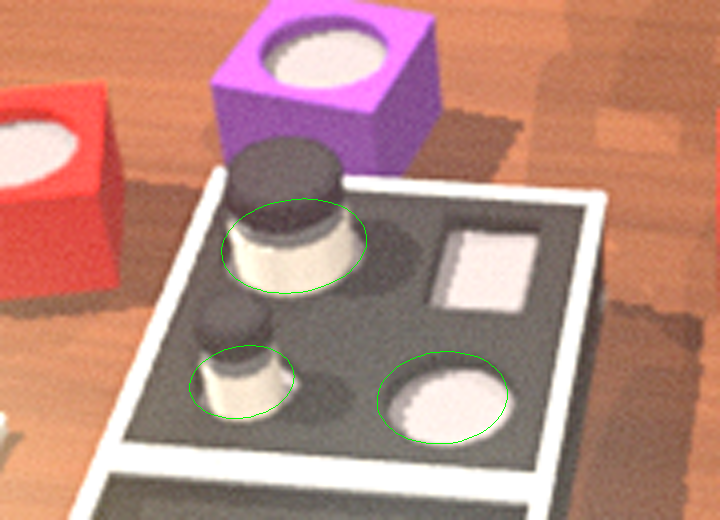

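View pics/w11.png

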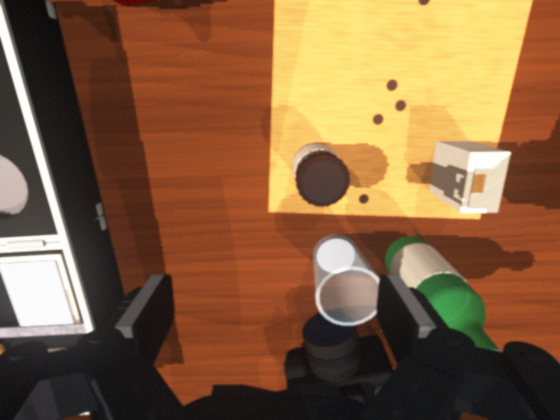

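Small jar: standing in its well, base at about (242,385) in the scene crop. Next is the tall jar (lid at (322,178) in the wrist view); the glass (345,280) and bottle lie beyond in +x.

```bash
python3 - <<'E'
from h import *
p=shot('wrist')
print(onz(p,(322,178),.082),get_state()['eef_pos'])
E
```

```text
[0.59266132 0.13776481 0.082     ] [0.59495395 0.09561233 0.25084304]
```

>>> jog_arm(targets="0 22 0 0.4 1.5 0 1;0 22 -15 0 0 0 1;0 0 -25 0 0 0 1;0 0 -25 0 0 0 1;0 0 -25 0 0 0 1;0 0 -20 0 0 0 1;0 0 0 0 0 0 1;0 0 0 0 0 0 1")

```text
time: 23.15
eef_pos: [0.5981, 0.1288, 0.1395]
tcp_rot: [0.031, 1.0, -0.0, 0.001]
contact_force: [-0.5, -0.5, 1.9]
opening: 0.998
```

```bash
python3 - <<'E'
from h import *
p=look('wrist','w12.png',['jar_tall_mid'])
t=get_state()['eef_pos']
ov(p,'w12o.png',[((.596,.141),.0245,.082,(0,255,0))],(180,150,380,300),2)
E
```

```text
23.2 [0.5979 0.1287 0.1394] [ 3.150e-02  9.995e-01 -2.000e-04  1.200e-03] 1.004
```

View pics/w12o.png

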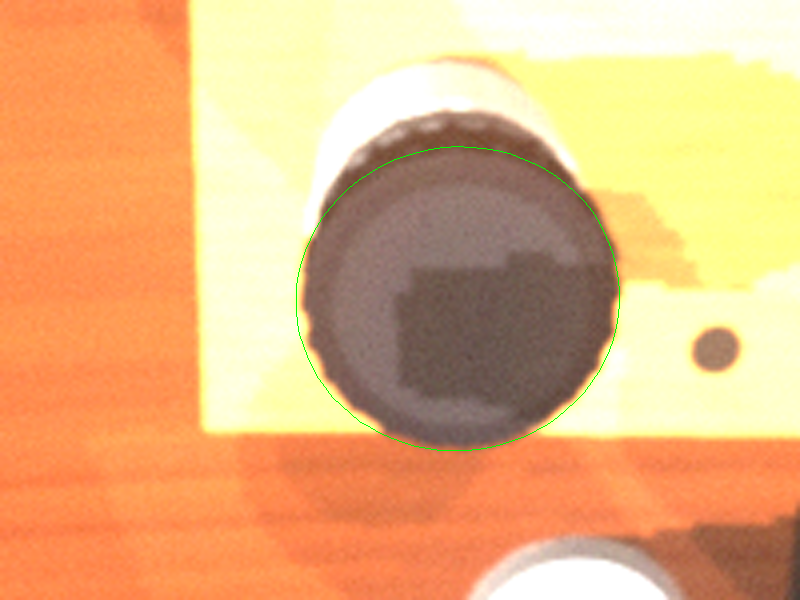

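Jar lid centre at (596,141) mm fits.

>>> jog_arm(targets="-2 12 0 0 0 2 1;0 0 0 0 0 0 1;-1 0 -15 0 0 0 1;-1 0 -15 0 0 0 1;-1 0 -15 0 0 0 1;0 0 -15 0 0 0 1;0 0 0 0 0 0 1;0 0 0 0 0 0 1")

```text
time: 23.92
eef_pos: [0.602, 0.1445, 0.0939]
tcp_rot: [0.01, 1.0, 0.001, 0.015]
contact_force: [0.2, -0.1, 0.1]
opening: 0.998
```

>>> jog_arm(targets="-6 -3 0 0 1.7 0 1;0 0 0 0 0 0 1;-1 0 -12 0 0.3 0 1;-1 0 -12 0 0.3 0 1;-1 0 -12 0 0.3 0 1;0 0 -8 0 0 0 1;0 0 0 0 0 0 1;0 0 0 0 0 0 1")

```text
time: 24.58
eef_pos: [0.5961, 0.143, 0.0517]
tcp_rot: [0.009, 1.0, 0.001, -0.003]
contact_force: [0.3, -0.2, -0.1]
opening: 1.004
```

>>> jog_arm(targets="0 -2 -8 0 0 0 1;0 0 -8 0 0 0 1;0 0 -4 0 0 0 1;0 0 0 0 0 0 1;0 0 0 0 0 0 1")

```text
time: 25.0
eef_pos: [0.5957, 0.1407, 0.0288]
tcp_rot: [0.009, 1.0, 0.001, -0.004]
contact_force: [0.2, 0.5, 1.0]
opening: 0.998
```

>>> jog_arm(targets="0 0 2 0 -0.4 0 1;0 0 0 0 0 0 -1;0 0 0 0 0 0 -1;0 0 0 0 0 0 -1;0 0 0 0 0 0 -1;0 0 0 0 0 0 -1;0 0 0 0 0 0 -1;0 0 0 0 0 0 -1;0 0 0 0 0 0 -1", force=35)

```text
time: 25.75
eef_pos: [0.5963, 0.1408, 0.0322]
tcp_rot: [0.009, 1.0, 0.001, 0.001]
contact_force: [0.3, -0.1, 0.4]
opening: 0.564
```

```bash
python3 - <<'E'
from h import *
p=look('wrist','w13.png',['jar_tall_mid'])
t=get_state()['eef_pos']
ov(p,'w13o.png',[((t[0]+d,t[1]),.024,.082,c) for d,c in [(-.004,(0,0,255)),(0,(0,255,0)),(.004,(255,0,0))]],(180,220,380,370),2.5)
E
```

```text
25.8 [0.5963 0.1408 0.0322] [0.0092 1.     0.0015 0.0015] 0.567
```

View pics/w13o.png

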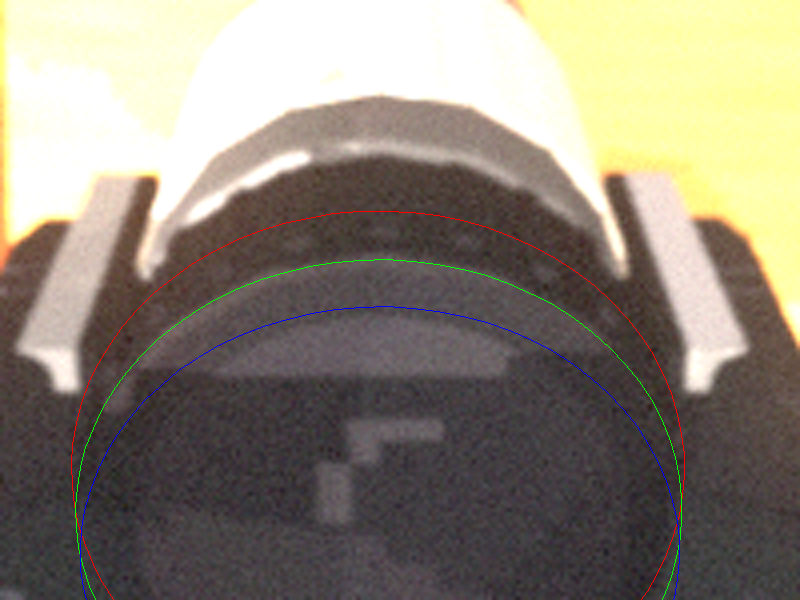

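>>> jog_arm(targets="0 0 15 0 0 0 -1;0 0 35 0 0 0 -1;0 0 38 0 0 0 -1;0 -10 38 0 0 0 -1;0 -25 30 0 0 0 -1;0 -37 0 0 0 0 -1;0 -37 0 0 0 0 -1;0 -37 0 0 0 0 -1;0 -37 0 0 0 0 -1;0 -37 0 0 0 0 -1")

```text
time: 26.68
eef_pos: [0.5902, -0.0804, 0.1935]
tcp_rot: [0.002, 1.0, 0.001, -0.001]
contact_force: [0.8, 0.1, -1.4]
opening: 0.57
```

>>> jog_arm(targets="0 -35 0 0 0 0 -1;0 -35 0 0 0 0 -1;0 -15 0 0 0 0 -1;0 0 -10 0 0 0 -1;0 0 0 0 0 0 -1;0 0 0 0 0 0 -1;0 0 0 0 0 0 -1")

```text
time: 27.27
eef_pos: [0.5873, -0.1756, 0.1807]
tcp_rot: [0.007, 1.0, 0.001, -0.002]
contact_force: [0.6, 0.8, -0.6]
opening: 0.562
```

>>> jog_arm(targets="5 7 0 0 0 0 -1;0 0 -15 0 0 0 -1;0 0 -15 0 0 0 -1;0 0 -15 0 0 0 -1;0 0 -15 0 0 0 -1;0 0 -8 0 0 0 -1;0 0 0 0 0 0 -1;0 0 0 0 0 0 -1")

```text
time: 27.93
eef_pos: [0.5967, -0.1545, 0.1127]
tcp_rot: [-0.0, 1.0, 0.002, 0.0]
contact_force: [-0.2, -0.5, -0.5]
opening: 0.563
```

```bash
python3 - <<'E'
from h import *
G=(0,255,0)
W=dict(w=(.488,-.2725,.039),t=(.592,-.1695,.0325),s=(.594,-.272,.026))
for c,roi in [('side',(250,150,450,300)),('scene',(120,130,300,260))]:
  p=look(c,c+'14.png',['jar_tall_mid'],1)
  t=get_state()['eef_pos']
  ov(p,c+'14o.png',[((a,b),r,.078,G) for a,b,r in W.values()]+[((t[0],t[1]),.0245,t[2]-.0302,(0,0,255))],roi)
E
```

```text
27.98 [ 0.5967 -0.1545  0.1128] [-2.0e-04  1.0e+00  1.7e-03  3.0e-04] 0.565
jar_tall_mid [318.6 196.8] 0.86 [ 0.6485 -0.1029  0.042 ]
28.08 [ 0.5972 -0.1555  0.1137] [1.0e-04 1.0e+00 1.1e-03 1.1e-03] 0.566
jar_tall_mid [235.  212.8] 0.8 [ 0.5067 -0.1798  0.042 ]
```

View pics/side14o.png

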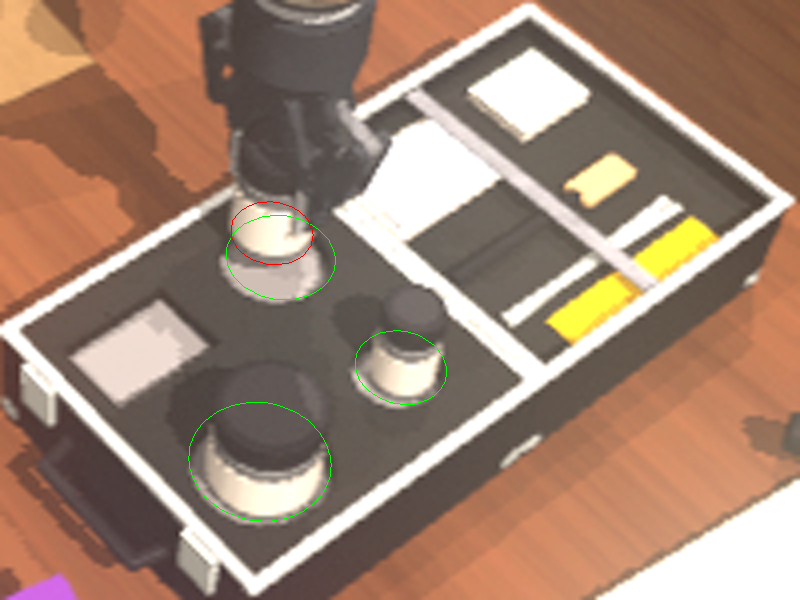

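View pics/scene14o.png

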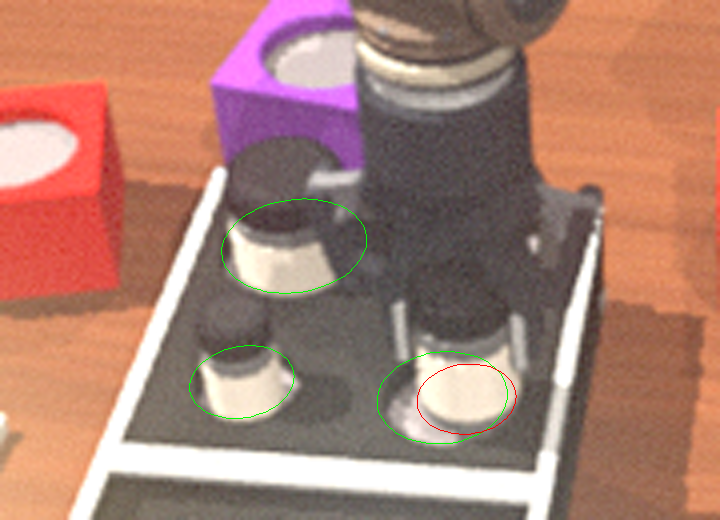

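>>> jog_arm(targets="-4 -12 0 0 0 0 -1;0 0 0 0 0 0 -1;0 0 0 0 0 0 -1;0 0 -5 0 0 0 -1;0 0 0 0 0 0 -1;0 0 0 0 0 0 -1")

```text
time: 28.63
eef_pos: [0.5943, -0.1714, 0.112]
tcp_rot: [0.001, 1.0, -0.0, 0.004]
contact_force: [-0.2, 0.6, -0.7]
opening: 0.562
```

```bash
python3 - <<'E'
from h import *
G=(0,255,0)
W=dict(w=(.488,-.2725,.039),t=(.592,-.1695,.0325),s=(.594,-.272,.026))
for c,roi in [('side',(250,150,450,300)),('scene',(120,130,300,260))]:
  p=look(c,c+'15.png',[],1)
  t=get_state()['eef_pos']
  ov(p,c+'15o.png',[((a,b),r,.078,G) for a,b,r in W.values()]+[((t[0],t[1]),.0245,t[2]-.0302,(0,0,255))],roi)
E
```

```text
28.68 [ 0.594  -0.1712  0.1117] [ 1.4e-03  1.0e+00 -3.0e-04  3.8e-03] 0.569
28.73 [ 0.594  -0.1711  0.1117] [ 1.3e-03  1.0e+00 -2.0e-04  3.8e-03] 0.565
```

View pics/side15o.png

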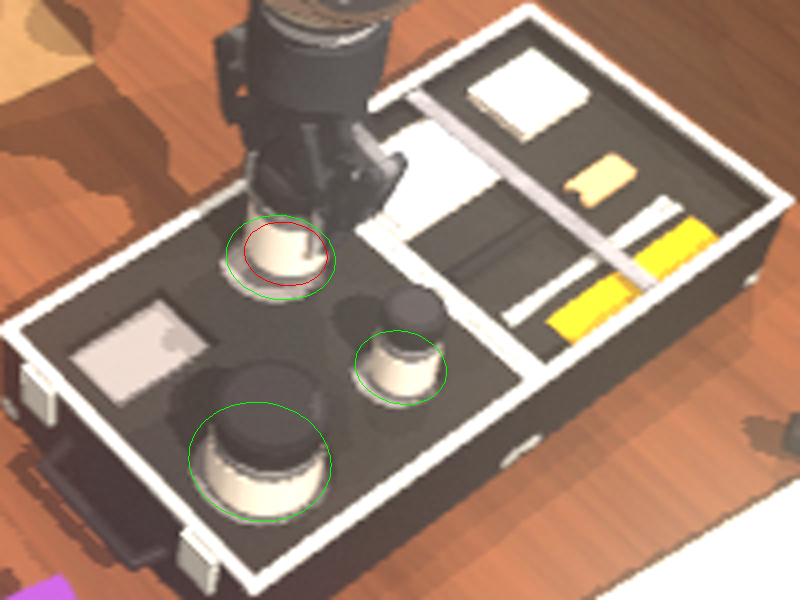

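View pics/scene15o.png

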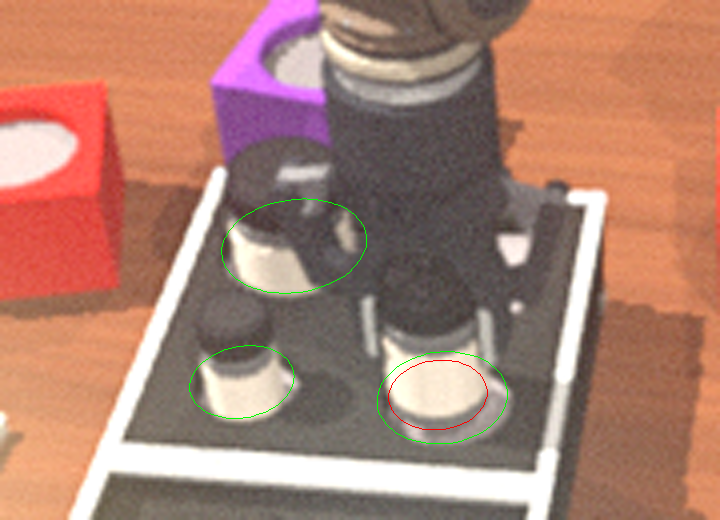

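>>> jog_arm(targets="-1 3 0 0 0.4 0 -1;0 0 -7 0 0 0 -1;0 0 -6 0 0 0 -1;0 0 -4 0 0 0 -1;0 0 0 0 0 0 -1")

```text
time: 29.15
eef_pos: [0.5938, -0.1678, 0.0941]
tcp_rot: [0.001, 1.0, -0.001, 0.001]
contact_force: [-0.3, -0.3, 2.2]
opening: 0.567
```

Contact at the expected height, so I release and retreat.

>>> jog_arm(targets="0 0 -1 0 0 0 0.6;0 0 0 0 0 0 0.6;0 0 0 0 0 0 0.6;0 0 0 0 0 0 0.6;0 0 0 0 0 0 0.6;0 0 15 0 0 0 0.6;0 0 30 0 0 0 0.8;0 0 35 0 0 0 1;0 0 35 0 0 0 1;0 30 25 0 0 0 1")

```text
time: 29.98
eef_pos: [0.5877, -0.1381, 0.228]
tcp_rot: [0.003, 1.0, 0.003, -0.008]
contact_force: [1.6, 0.4, 0.3]
opening: 1.0
```

>>> jog_arm(targets="0 38 0 0 0 0 1;0 38 0 0 0 0 1;0 38 0 0 0 0 1;0 38 0 0 0 0 1;0 38 0 0 0 0 1;0 38 0 0 0 0 1;0 38 0 0 0 0 1;0 38 0 0 0 0 1;0 38 0 0 0 0 1;0 38 0 0 0 0 1")

```text
time: 30.82
eef_pos: [0.5905, 0.2531, 0.2444]
tcp_rot: [0.009, 1.0, -0.0, 0.006]
contact_force: [0.9, 0.3, -0.4]
opening: 1.002
```

>>> jog_arm(targets="0 20 0 0 0 0 1;0 0 -10 0 0 0 1;0 0 0 0 0 0 1;0 0 0 0 0 0 1;0 0 0 0 0 0 1")

```text
time: 31.23
eef_pos: [0.5882, 0.2812, 0.2334]
tcp_rot: [0.004, 1.0, 0.001, 0.006]
contact_force: [-0.6, -0.3, -0.9]
opening: 1.002
```

```bash
python3 - <<'E'
from h import *
p=look('scene','c16.png',[])
cv2.imwrite('pics/c16o.png',cv2.resize(p['pixels'][130:340,120:500],None,fx=2,fy=2))
p=look('wrist','w16.png',['carton_mid'],1)
r=silhouettes('carton_mid',p)[0]; m=r['mask'].astype(np.uint8)
g=p['pixels'].min(2)
for th in (150,175,200):
  t=((g>th)&(cv2.dilate(m,np.ones((5,5)))>0)).astype(np.uint8)
  cs,_=cv2.findContours(t,0,2); cc=max(cs,key=cv2.contourArea)
  W=np.array([onz(p,q[0],.076)[:2] for q in cc],np.float32)
  print(cv2.minAreaRect(W*1000))
E
```

```text
31.28 [0.5884 0.2809 0.2337] [4.1e-03 1.0e+00 7.0e-04 6.0e-03] 1.002
31.33 [0.5887 0.2808 0.234 ] [4.3e-03 1.0e+00 8.0e-04 6.3e-03] 0.998
((604.6334228515625, 291.5376281738281), (36.84723663330078, 58.904815673828125), 88.6766128540039)
((604.9071655273438, 291.3945007324219), (36.32326126098633, 58.09824752807617), 88.2618179321289)
((604.7353515625, 291.4299011230469), (35.88574981689453, 57.343109130859375), 87.93216705322266)
```

View pics/c16o.png

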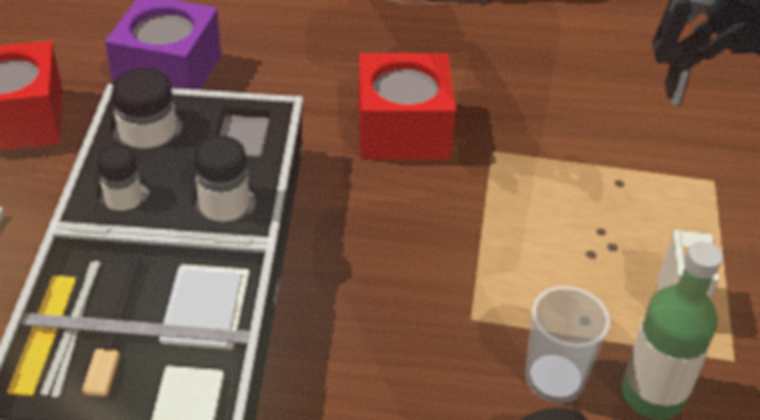

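View pics/w16.png

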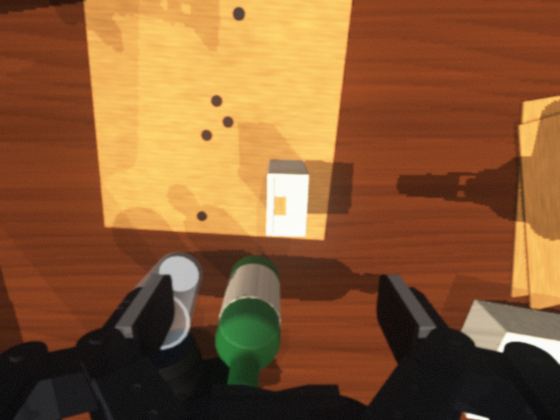

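All three jars stand upright in their wells. The carton top is at (287,205) in the wrist view, the bottle at (250,310) in +x.

>>> jog_arm(targets="13 10 0 0 0.8 -1.5 1;0 0 -20 0 0 0 1;0 0 -20 0 0 0 1;-1 0 -20 0 0.3 0 1;-1 0 -20 0 0.3 0 1;0 0 -15 0 0 0 1;0 0 0 0 0 0 1;0 0 0 0 0 0 1")

```text
time: 32.1
eef_pos: [0.6044, 0.2851, 0.1415]
tcp_rot: [0.023, 1.0, 0.002, -0.001]
contact_force: [-0.0, -0.7, 0.3]
opening: 0.996
```

>>> jog_arm(targets="0 6 0 0 0 1 1;0 0 0 0 0 0 1;-1 0 -12 0 0.2 0 1;-1 0 -12 0 0.2 0 1;-1 0 -12 0 0.2 0 1;-1 0 -12 0 0.2 0 1;0 0 0 0 0 0 1;0 0 0 0 0 0 1")

```text
time: 32.77
eef_pos: [0.6026, 0.2918, 0.0942]
tcp_rot: [0.014, 1.0, 0.003, -0.005]
contact_force: [0.4, 0.1, 0.8]
opening: 0.998
```

```bash
python3 - <<'E'
from h import *
p=look('wrist','w17.png',['carton_mid'],1)
look('side','s17.png',[])
E
```

```text
32.82 [0.6021 0.2916 0.0937] [ 0.0138  0.9999  0.003  -0.0059] 1.003
32.92 [0.603  0.2919 0.0952] [ 0.0138  0.9999  0.0033 -0.0047] 1.002
```

View pics/w17.png

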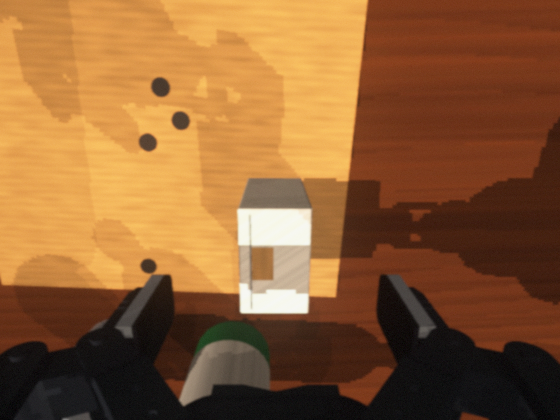

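View pics/s17.png

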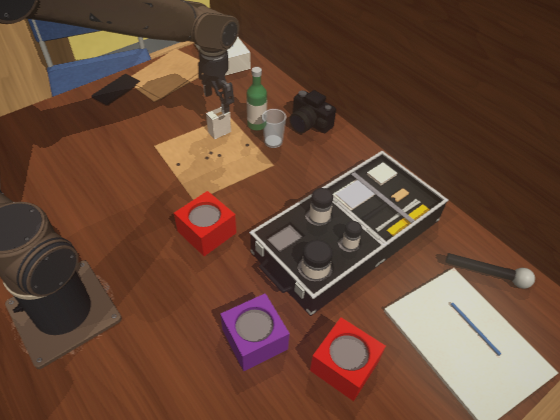

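The carton (240–310, 210–312) is centred and square between the fingers. I lower the tool.

>>> jog_arm(targets="1 0 -12 -0.3 -0.5 0 1;0 0 -12 0 0 0 1;-1 0 -12 0 0.2 0 1;-1 0 -12 0 0.2 0 1;0 0 0 0 0 0 1;0 0 0 0 0 0 1")

```text
time: 33.42
eef_pos: [0.6039, 0.2924, 0.0472]
tcp_rot: [0.014, 1.0, 0.002, -0.001]
contact_force: [0.5, -0.0, 0.9]
opening: 1.0
```

>>> jog_arm(targets="0 0 -8 0 0 0 1;0 0 -7 0 0 0 1;0 0 0 0 0 0 1;0 0 0 0 0 0 -1;0 0 0 0 0 0 -1;0 0 0 0 0 0 -1;0 0 0 0 0 0 -1;0 0 0 0 0 0 -1;0 0 0 0 0 0 -1;0 0 0 0 0 0 -1", force=30)

```text
time: 34.25
eef_pos: [0.6049, 0.2927, 0.032]
tcp_rot: [0.014, 1.0, 0.002, -0.0]
contact_force: [0.2, -0.2, -0.7]
opening: 0.419
```

>>> jog_arm(targets="0 0 0 0 0 0 -1;0 0 0 0 0 0 -1;0 0 0 0 0 0 -1")

```text
time: 34.5
eef_pos: [0.6045, 0.2926, 0.0316]
tcp_rot: [0.014, 1.0, 0.002, -0.001]
contact_force: [-0.3, -0.5, -1.1]
opening: 0.417
```

```bash
python3 - <<'E'
from h import *
p=look('wrist','w18.png',['carton_mid'],1)
t=get_state()['eef_pos']
ov(p,'w18o.png',[((t[0]+d,t[1]),.029,.076,c) for d,c in [(-.004,(0,0,255)),(0,(0,255,0)),(.004,(255,0,0))]],(180,200,380,350),1.5)
E
```

```text
34.55 [0.6045 0.2926 0.0316] [ 1.400e-02  9.999e-01  2.000e-03 -6.000e-04] 0.42
```

View pics/w18o.png

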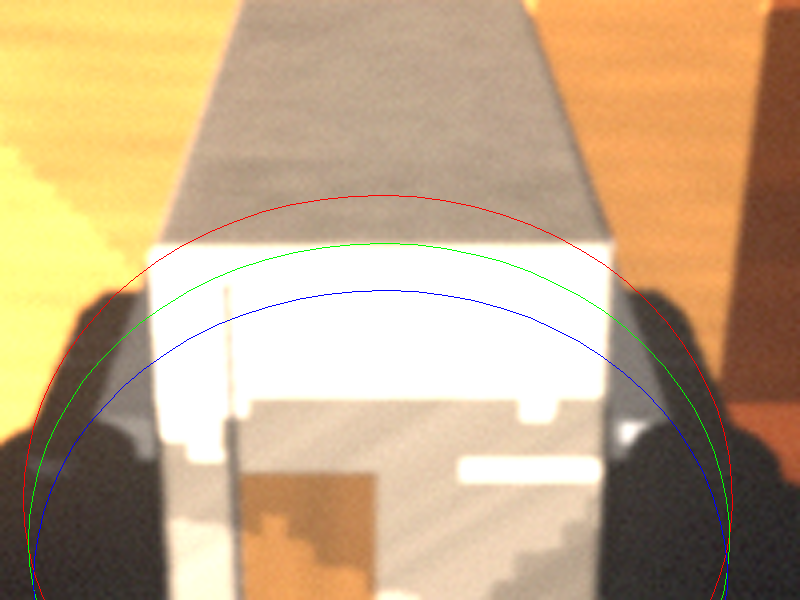

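>>> jog_arm(targets="0 0 15 0 0 0 -1;0 0 35 0 0 0 -1;-2 0 38 0 0 0 -1;-5 -5 38 0 0 0 -1;-8 -25 30 0 0 0 -1;-10 -37 10 0 0 0 -1;-10 -37 0 0 0 0 -1;-10 -37 0 0 0 0 -1;-10 -37 0 0 0 0 -1;-10 -37 0 0 0 0 -1")

```text
time: 35.43
eef_pos: [0.5352, 0.076, 0.2161]
tcp_rot: [0.008, 1.0, 0.002, 0.005]
contact_force: [1.6, -0.6, -0.5]
opening: 0.421
```

>>> jog_arm(targets="-10 -37 0 0 0 0 -1;-10 -37 0 0 0 0 -1;-10 -37 0 0 0 0 -1;-8 -37 0 0 0 0 -1;-8 -37 0 0 0 0 -1;0 -30 0 0 0 0 -1;0 -15 0 0 0 0 -1;0 0 0 0 0 0 -1;0 0 0 0 0 0 -1;0 0 0 0 0 0 -1")

```text
time: 36.27
eef_pos: [0.4824, -0.1706, 0.2307]
tcp_rot: [0.012, 1.0, -0.003, 0.014]
contact_force: [0.3, -0.0, -1.1]
opening: 0.418
```

>>> jog_arm(targets="5 1 0 0.4 1.6 1 -1;0 0 -18 0 0 0 -1;-1 0 -18 0 0.3 0 -1;-1 0 -18 0 0.3 0 -1;-1 0 -18 0 0.3 0 -1;-1 0 -18 0 0.3 0 -1;0 0 -10 0 0 0 -1;0 0 0 0 0 0 -1;0 0 0 0 0 0 -1")

```text
time: 37.02
eef_pos: [0.4865, -0.1577, 0.1322]
tcp_rot: [-0.005, 1.0, 0.001, -0.008]
contact_force: [0.2, -0.0, -0.8]
opening: 0.417
```

```bash
cat >> h.py <<'E'
def cart(f,wc,dz,dx=0):
  from scipy.spatial.transform import Rotation as R
  for c,roi in [('side',(250,150,450,300)),('scene',(120,130,300,260))]:
    p=read_camera(c); s=get_state(); t=s['eef_pos']
    x0,y0,x1,y1=roi;k=4
    im=cv2.resize(cv2.convertScaleAbs(p['pixels'],alpha=1.6,beta=15)[y0:y1,x0:x1],None,fx=k,fy=k,interpolation=cv2.INTER_CUBIC)
    for (cx,cy),(a,b),z,col in [(wc,(.037,.026),.078,(0,255,0)),(wc,(.037,.026),.064,(0,255,0)),((t[0]+dx,t[1]),(.029,.018),t[2]-dz,(0,0,255))]:
      pts=[(proj(p,[cx+i*a,cy+j*b,z])-[x0,y0])*k for i,j in [(1,1),(1,-1),(-1,-1),(-1,1)]]
      cv2.polylines(im,[np.int32(pts)],True,col,1)
    cv2.imwrite('pics/'+c+f,im)
  print(np.round(s['eef_pos'],4),np.round(s['tcp_rot'],4))
E
python3 - <<'E'
from h import *
cart('19.png',(.487,-.169),.030)
E
```

```text
[ 0.4868 -0.1583  0.1329] [-5.3e-03  1.0e+00  2.0e-04 -7.3e-03]
```

View pics/side19.png

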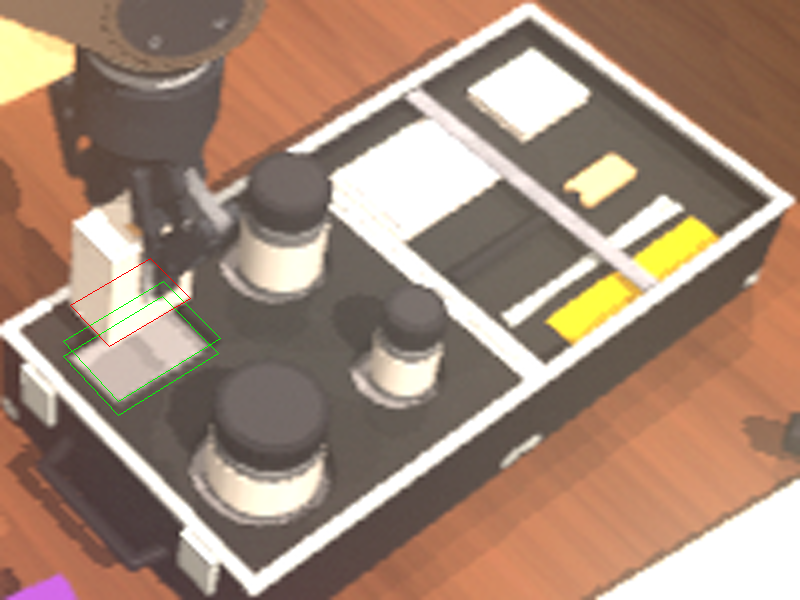

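View pics/scene19.png

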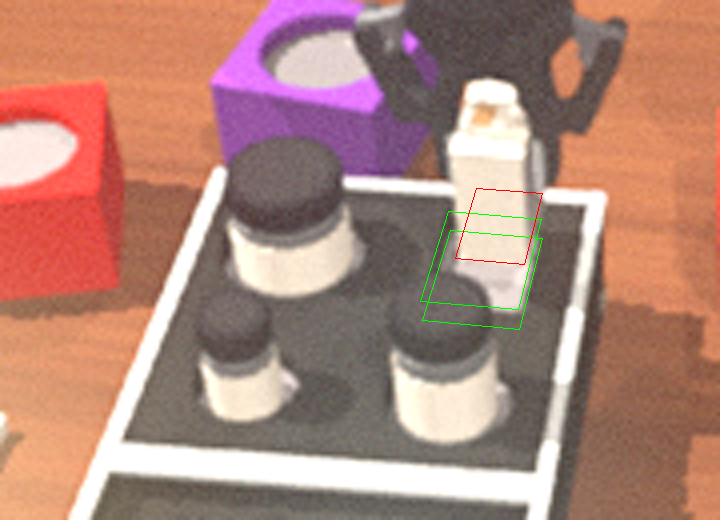

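>>> jog_arm(targets="0 -9 0 0 -0.8 0 -1;0 0 0 0 0 0 -1;0 0 -10 0 0 0 -1;-1 0 -10 0 0.3 0 -1;0 0 0 0 0 0 -1;0 0 0 0 0 0 -1;0 0 0 0 0 0 -1")

```text
time: 37.7
eef_pos: [0.4879, -0.1702, 0.1153]
tcp_rot: [-0.005, 1.0, -0.002, 0.001]
contact_force: [0.3, -0.2, -1.7]
opening: 0.415
```

```bash
python3 - <<'E'
from h import *
cart('20.png',(.487,-.168),.030)
E
```

```text
[ 0.4882 -0.1702  0.1157] [-0.0048  1.     -0.0022  0.0015]
```

View pics/side20.png

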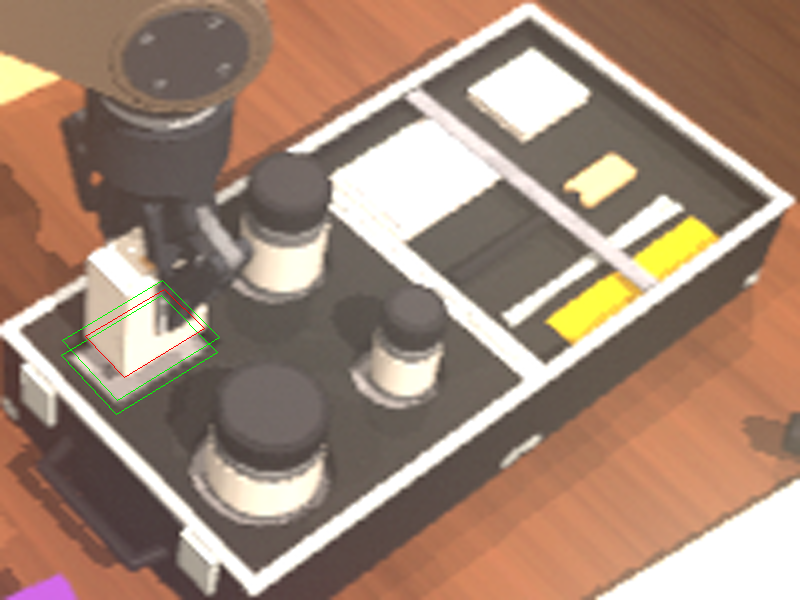

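View pics/scene20.png

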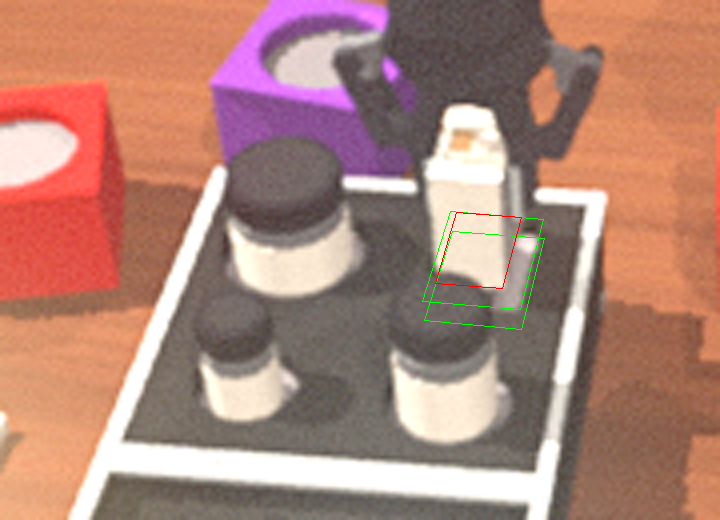

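>>> jog_arm(targets="-1 4 0 0 0 0 -1;0 0 0 0 0 0 -1;0 0 -7 0 0 0 -1;0 0 0 0 0 0 -1;0 0 0 0 0 0 -1")

```text
time: 38.22
eef_pos: [0.4877, -0.1657, 0.1089]
tcp_rot: [-0.005, 1.0, -0.003, 0.002]
contact_force: [0.2, -0.4, -0.6]
opening: 0.418
```

```bash
python3 - <<'E'
from h import *
cart('21.png',(.487,-.168),.030)
E
```

```text
[ 0.4874 -0.1656  0.1087] [-0.0051  1.     -0.0024  0.0019]
```

View pics/side21.png

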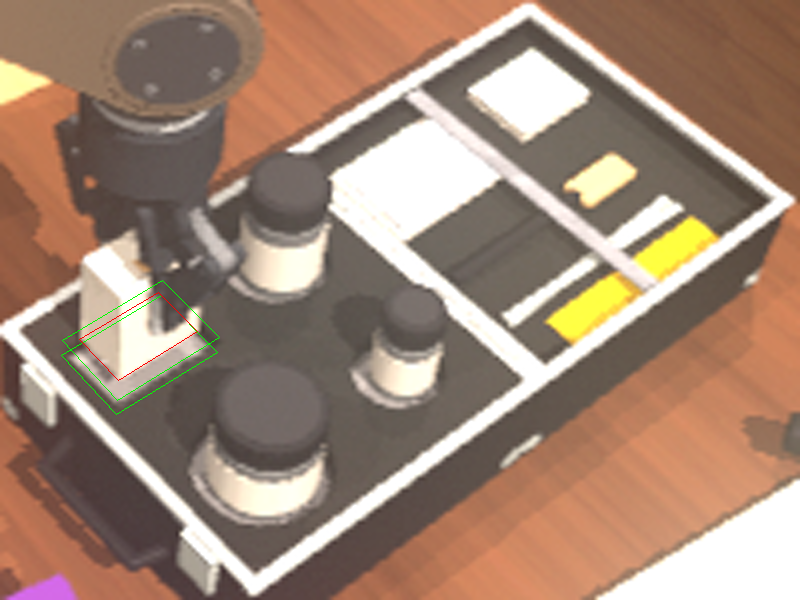

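View pics/scene21.png

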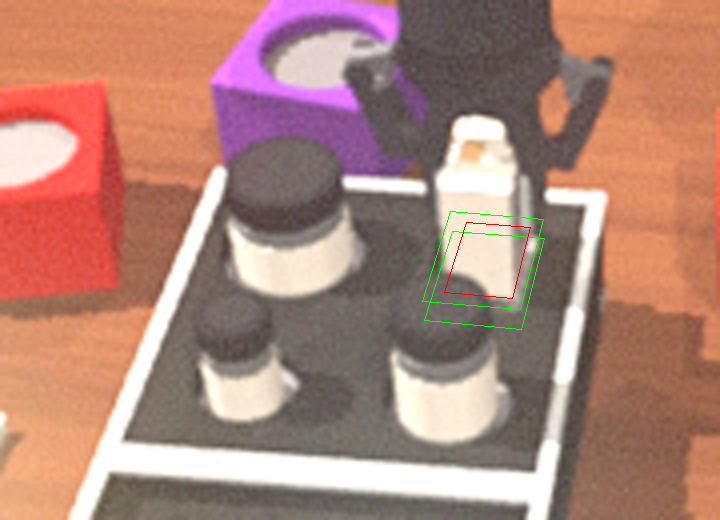

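>>> jog_arm(targets="0 -1 -6 0 0 0 -1;0 0 -6 0 0 0 -1;0 0 -3 0 0 0 -1;0 0 0 0 0 0 -1")

```text
time: 38.65
eef_pos: [0.4884, -0.1673, 0.0936]
tcp_rot: [-0.005, 1.0, -0.003, 0.003]
contact_force: [-0.7, 0.7, 4.3]
opening: 0.416
```

Contact at the expected depth, so I release.

>>> jog_arm(targets="0 0 -1 0 0 0 0.3;0 0 0 0 0 0 0.3;0 0 0 0 0 0 0.3;0 0 0 0 0 0 0.3;0 0 0 0 0 0 0.3;0 0 15 0 0 0 0.3;0 0 30 0 0 0 0.3;0 0 35 0 0 0 0.3;0 0 35 0 0 0 1;0 30 20 0 0 0 1")

```text
time: 39.48
eef_pos: [0.4833, -0.1372, 0.2248]
tcp_rot: [-0.003, 1.0, 0.0, -0.004]
contact_force: [1.6, -0.5, 0.5]
opening: 0.907
```

>>> jog_arm(targets="0 36 0 0 0 0 1;0 36 0 0 0 0 1;0 36 0 0 0 0 1;0 36 0 0 0 0 1;0 36 0 0 0 0 1;0 0 0 0 0 0 1;0 0 0 0 0 0 1;0 0 0 0 0 0 1;0 0 0 0 0 0 1")

```text
time: 40.23
eef_pos: [0.4858, 0.0514, 0.2366]
tcp_rot: [-0.003, 1.0, -0.003, 0.007]
contact_force: [0.4, -0.2, 0.0]
opening: 0.997
```

```bash
python3 - <<'E'
from h import *
G=(0,255,0);B=(0,0,255)
W=dict(w=(.488,-.2725,.039,.031,.132),t=(.592,-.1695,.0325,.0245,.144),s=(.594,-.272,.026,.018,.130))
MZ=dict(jar_small_mid=.097,jar_tall_mid=.104,jar_wide_mid=.098,carton_mid=.101,bottle_mid=.0975,tumbler_mid=.0475)
for c,roi in [('side',(250,150,450,300)),('scene',(120,130,300,260))]:
  p=look(c,c+'22.png',[],1)
  for n,z in MZ.items():
    for r in mark_of(n,p)[:1]: print(n,round(r['p'],2),onz(p,r['uv'],z).round(4))
  ov(p,c+'22o.png',[((a,b),r,.078,G) for a,b,r,_,_ in W.values()]+[((a,b),r,z,B) for a,b,_,r,z in W.values()],roi)
E
```

```text
40.28 [0.4859 0.0511 0.2365] [-0.0026  1.     -0.0025  0.007 ] 1.002
jar_small_mid 0.61 [ 0.5961 -0.2697  0.097 ]
jar_tall_mid 0.94 [ 0.6004 -0.1662  0.104 ]
jar_wide_mid 0.7 [ 0.5002 -0.2674  0.098 ]
carton_mid 0.79 [ 0.4899 -0.1575  0.101 ]
bottle_mid 0.75 [0.7079 0.2597 0.0975]
tumbler_mid 0.61 [0.7097 0.1771 0.0475]
40.63 [0.4859 0.0514 0.2365] [-0.0026  1.     -0.0024  0.007 ] 1.001
jar_small_mid 0.81 [ 0.5982 -0.2686  0.097 ]
jar_tall_mid 0.7 [ 0.5941 -0.1717  0.104 ]
jar_wide_mid 0.8 [ 0.4802 -0.2813  0.098 ]
carton_mid 0.75 [ 0.4862 -0.1658  0.101 ]
bottle_mid 0.96 [0.7207 0.2558 0.0975]
tumbler_mid 0.88 [0.7149 0.1671 0.0475]
```

View pics/side22o.png

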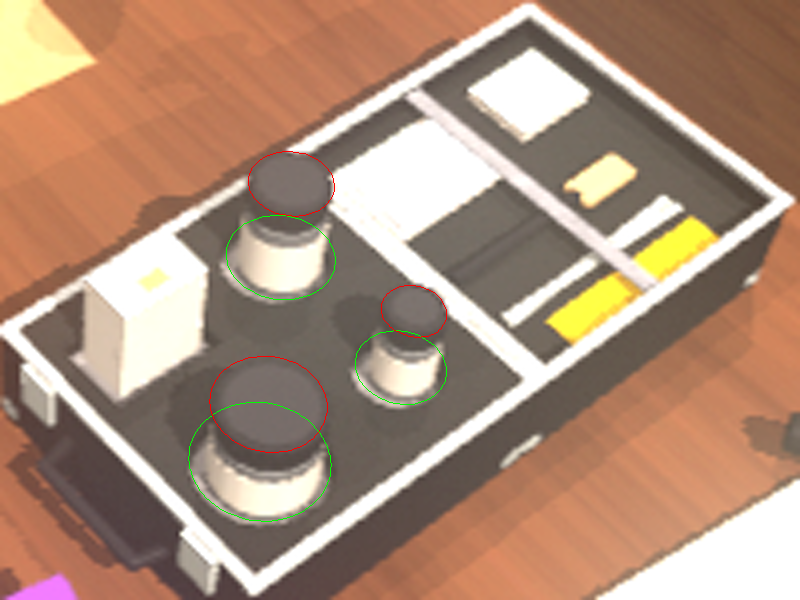

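View pics/scene22o.png

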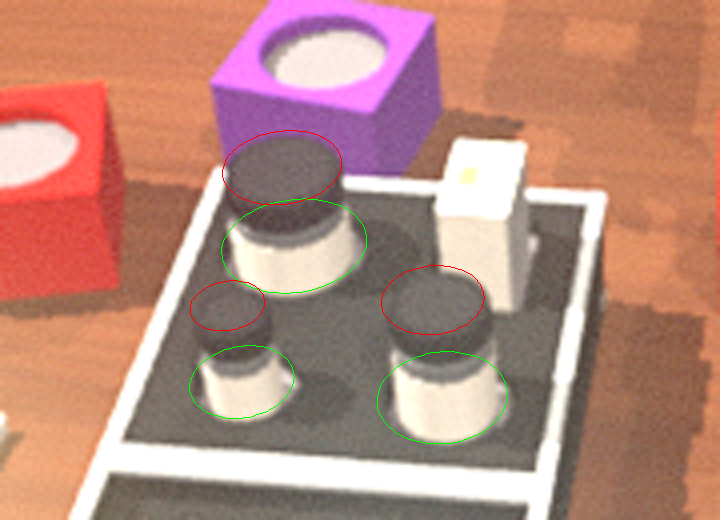

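All four stand upright and seated, with the lids at the predicted heights. The bottle and glass haven't moved and the gripper is clear, so I hand in.

```bash
python3 -c "
from plant import *
print(sign_off())"
```

```text
the job is handed in; nothing more can be done
None
```

I packed the wide, small and tall jars and then the carton into their wells in the case's black foam, and handed the job in at about 41 s of the 112 s. The red and purple look-alikes were left alone.

**Last checks:**
- **Seating:** The side and scene pictures show all four upright and down in their wells. The jar lids are at the heights expected for the well floors. Each release came on contact, at most 2 mm from the computed tool height.
- **Bystanders:** The bottle and glass were found within about 8 mm of where they started, which is within the networks' scatter. Nothing touched them. The gripper was open and clear of everything.

**Disagreements:**
- **Network positions:** For the placed jars and the carton, the networks' centres differed by 2–24 mm between the two cameras and put some of them 10–14 mm from the well centre. I relied on the projected outlines instead, which suggest offsets of about 5 mm or less. The limit is 12 mm.
- **Camera bias:** The scene camera showed the items 2–3 mm to one side of the outlines I projected from the arm's position. I allowed for that when placing.

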